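# Hook the press tray out to its front stop

### The arm

A 6-joint arm with a two-finger parallel gripper is mounted at the origin on the work surface. World frame = base frame: x ahead of the robot, y to its left, z up, the work surface at z = 0. Lengths are in m, angles in rad, forces in N, time in s.
With the tool pointing down it reaches from about 0.275 to 0.725 m from the base axis. Payload 5.6 kg.
Tool frame: the origin (TCP) lies on the centre line of the jaws, within the pads' length; the fingertips stand 19 mm ahead of it and the grasp point (between the pads) is the TCP; z points along the fingers, y is the direction in which the jaws open and shut (so a half turn about z gives the same grasp; the last joint's range is limited). The gripper opens to 85 mm and grips with 20 to 120 N. Pads are 22 mm wide; open, the fingers measure 114 mm over their backs; the gripper's body (76 mm by 85 mm) begins 54 mm behind the grasp point. The pads swing forward as they close: fully open they stand 13 mm farther back than shut.
Start: joints at [1.457, 0.255, 0.108, 0, -1.424, -0.285], TCP at [0.214, 0.507, 0.22] pointing down, gripper open.
Joint ranges: [-2.95, 2.95], [-1.21, 1.97], [-1.09, 1.5], [-2.87, 1.71], [-2.94, -0.07], [-3.05, 3.05]. Speed limits (rad/s): [2.57, 2.57, 3.14, 3.14, 3.14, 3.14].

### API

Orientations are given as a 3x3 rotation matrix whose columns are the frame's x, y, z axes.
In Python, from plant import telemetry, camera, ticket gives the robot as it stands.
- The arm moves only by the tool step_arm, never from a script. Its argument "steps" is a list of rows, each a list of 7 numbers: the finger opening in m, from 0 to 0.0854, then the shift along the world's x, y, z in m, then the turn, a rotation vector about the world's x, y, z in rad. A call has 1 to 5 rows; each row shifts and turns the commanded pose from where the row before left it; what a row does not reach is not made up. A row lasts 1/8 s, in which the tool goes at most 62.5 mm and 10.7 degrees, less where a joint would pass 70% of its speed; a pose out of reach is approached as far as the arm can. A call with a gripper value outside its range is refused whole. The fingers move at their own pace and stop on an object; "squeeze" is the grip in N (left out, the last holds). Time passes only in rows, so rows that do not move let the fingers close. It gives the time, the measured TCP pose, the force and the opening at its end, in the units of the state.
- telemetry.observe(): the state, without advancing time (a new reading comes with each control period).
- camera(name): name is "scene" or "side" or "wrist"; returns a dict with "img" (384x512x3 uint8, red, green, blue), "z_map" (384x512 float32, m along the optical axis (not along the pixel's ray), 0 where there is no reading), "fx", "fy", "cx", "cy" (pixels), "rvec" (rotation vector, rad) and "tvec" (3), from world to camera coordinates, as OpenCV has them. Camera axes: x right, y down, z forward; pixel columns grow to the right and rows downward; lengths in m; the calibration is good to about 2 mm. A picture is of the moment at which its call begins.
- ticket.finish_job(): hands the job in, once; it reports no verdict.
The state is a dict: "clock": time; "q": joint angles; "qd": joint speeds; "joint_efforts": joint torques, N m; "ee_pos": TCP position; "eef_rot": TCP orientation; "force": force on the tool from outside, world axes, zero at the start; "moment": the same for the moment, N m; "gripper_width": finger opening in m.
Only numpy, scipy, OpenCV 4.12 (cv2) and the standard library are available. Lean on these libraries where they do the work, as an engineer would, in place of code of your own. Each camera call takes 0.05 s, during which the arm holds its last target.

### The job

The cut is done: take the pull hook off its rest, let its finger down into the eye on the front of the press tray, and draw the tray out from under the press with a steady, gentle pull until it bears firmly on both front stop screws. Hold it there for a moment, with no yanking or slamming, then unhook, leave the tray there with the die standing on it, and lay the hook back in its rest the way it lay. Keep the gripper and arm off the tray, die and press, and leave the jar, spool and hammer alone.

Things in the scene. Friction and masses are not known exactly. Their poses are not given: they have to be found in the camera images.
- press: Fixed bench screw press for leather dies: grey base 415 x 300 mm, 45 mm thick, four columns, platen (underside 114 mm up, x = -100 to 100 mm), crosshead, T-bar on top (307 mm). Origin on the bench under the columns' centre; -x points out of its front, the way the tray comes out. Base from x = -275 (open apron) to 140 mm, with two guide rails along x, 18 mm high, 204 mm apart.
- front_stop: Two fixed dark steel lugs on the apron, 40 wide, 24 mm high, 104 mm free between them. Origin on the apron (45 mm up) midway between them, in the plane of their inner faces; axes as the press. Through each a 12 mm stop screw points at the tray: the tray's front edge comes to bear on the two screw ends. Both stand out 6 to 26 mm, alike; set anew each time, not measured: feel for it.
- tray: Loose aluminium tray with white board, 240 x 200 mm, 2 mm play to each rail. Origin: middle of its front edge, underside (45 mm up); x runs back into the press. It starts 60 to 130 mm short of the stop screws. 0.5 to 0.95 kg plus the die, hidden; slides at 3 to 9 N. A pull over 30 N, or over 30 N on the screws, is yanking; firm is 3 N or more on the screws, on top of the friction.
- tray_eye (a point): Centre of the tray's steel pull eye: a ring lying level, 18 mm inside, 34 mm outside, bar 8 mm thick, 30 mm in front of the tray's front edge, 21 mm above its underside (66 mm above the bench, 21 mm above the apron). Axes as the tray.
- die: Loose steel cutting die, an open key-fob outline 84 x 52 mm, 32 mm high, standing on the tray's board (20 mm above the tray's underside), centred 60 mm behind the tray's front edge.
- hook: Pull hook, 0.16 kg; wooden handle 120 long (x), 24 wide, 28 mm high, gripped at its middle; in front an 8 mm steel rod rises 20 mm, runs ahead and turns down into a finger. Origin: middle of the handle's underside, handle axis 14 mm above; x points to the finger. Finger 8 mm thick, round end, at x = 165 mm, reaching down level with the underside. In the rest its axis is 40 mm above the bench.
- hook_tip (a point): Lowest point of the hook's finger: 165 mm ahead of the hook's origin along its x, at the same height.
- rest: Fixed beech rest: base 150 x 80 mm, two saddles 92 mm apart, 12 mm thick, floors 26 mm above the bench; slot 29 mm wide, flaring to about 50 mm at the cheek tops, 44 mm above the bench. Origin on the bench at its centre, x towards the hook's finger. The hook lies in it with its origin 26 mm above the rest's, same x direction, handle across both saddles, within 6 mm of the middle lengthwise.
- jar: Bystander: amber jar, 56 mm across, 65 mm high, origin under its centre.
- spool: Bystander: pale thread spool standing up, 48 mm across, 50 mm high, origin under its centre.
- hammer: Bystander: hammer lying on the bench, 260 mm long, origin under its middle, handle to -x.
There are look-alikes about, which are no part of the job. What is shaped like the hook but green is not meant.

How it is judged:
By the outcome, as a careful person would: the job done as asked, in the order asked, and still so for the second after the job is handed in, with the robot touching nothing.
It also fails if it takes over 56 s, if anything falls off the work surface, if the arm or the gripper's body presses on something with over 40 N, if the wrist force passes 120 N, or if a joint passes its speed limit or range.

## Working session

There is one attempt and no reset: what is moved stays moved. The work goes in short steps, Python scripts to look and compute and a tool call to move; the robot and the scene stay as the last step left them, time stands still between calls to the robot, and variables do not carry over. Pictures are saved under pics/ and viewed, and the job is handed in when it is done.

Besides the shell and the picture viewer there is one more tool, called by a JSON object that holds its "name" and its "arguments". step_arm: Moves the arm, as the interface text tells. Its arguments: {"type":"object","properties":{"steps":{"type":"array"},"squeeze":{"type":"number"}},"required":["steps"]}

```bash
mkdir -p pics; ls; cat > h.py <<'E'
import numpy as np, cv2, pickle
from plant import telemetry, camera, ticket
def snap(name,tag):
    c=camera(name); cv2.imwrite(f'pics/{tag}.png',cv2.cvtColor(c['img'],cv2.COLOR_RGB2BGR)); pickle.dump(c,open(f'pics/{tag}.pkl','wb')); return c
def load(tag): return pickle.load(open(f'pics/{tag}.pkl','rb'))
def cloud(c):
    R=cv2.Rodrigues(np.array(c['rvec'],float))[0]; t=np.array(c['tvec'],float).reshape(3)
    v,u=np.mgrid[0:384,0:512]; z=c['z_map'].astype(float)
    P=np.stack([(u-c['cx'])/c['fx']*z,(v-c['cy'])/c['fy']*z,z],-1)
    W=(P-t)@R; W[z==0]=np.nan; return W
def ray(c,u,v,h):
    R=cv2.Rodrigues(np.array(c['rvec'],float))[0]; t=np.array(c['tvec'],float).reshape(3)
    o=-R.T@t; d=R.T@np.array([(u-c['cx'])/c['fx'],(v-c['cy'])/c['fy'],1]); return o+d*(h-o[2])/d[2]
def proj(c,p):
    return cv2.projectPoints(np.array(p,float).reshape(-1,3),np.array(c['rvec'],float),np.array(c['tvec'],float),np.array([[c['fx'],0,c['cx']],[0,c['fy'],c['cy']],[0,0,1.]]),None)[0].reshape(-1,2)
def crop(tag,u0,v0,u1,v1,s,out):
    im=cv2.imread(f'pics/{tag}.png')[v0:v1,u0:u1]; cv2.imwrite(f'pics/{out}.png',cv2.resize(im,None,fx=s,fy=s,interpolation=cv2.INTER_CUBIC))
E
python3 - <<'E'
from h import *
for n in ['scene','side','wrist']: snap(n,n+'0')
print(telemetry.observe())
E
```

```text
pics
{'clock': 0.15, 'q': array([ 1.45661699e+00,  2.55605402e-01,  1.07302279e-01, -3.38121174e-04,
       -1.42388091e+00, -2.84596721e-01]), 'qd': array([-0.00097768, -0.00054839,  0.00373388,  0.00124154,  0.00186488,
        0.00127791]), 'joint_efforts': array([-1.00335681e-03, -3.86938334e+01,  2.38081688e+01,  5.36674038e+00,
       -4.51197760e-03, -4.15036709e-06]), 'ee_pos': array([0.21337208, 0.50651214, 0.21930917]), 'eef_rot': array([[ 9.21517637e-01, -3.88336200e-01, -4.90402674e-04],
       [-3.88336503e-01, -9.21516665e-01, -1.34055028e-03],
       [ 6.86699656e-05,  1.42578199e-03, -9.99998981e-01]]), 'force': array([-0.03715566,  0.57514395,  0.10462919]), 'moment': array([-0.01317613, -0.01875876,  0.03601703]), 'gripper_width': 0.08540791348392948}
```

View pics/scene0.png

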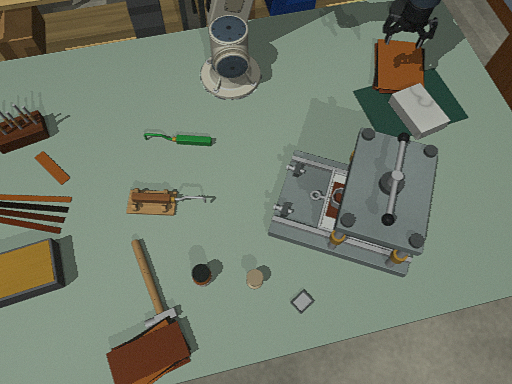

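View pics/side0.png

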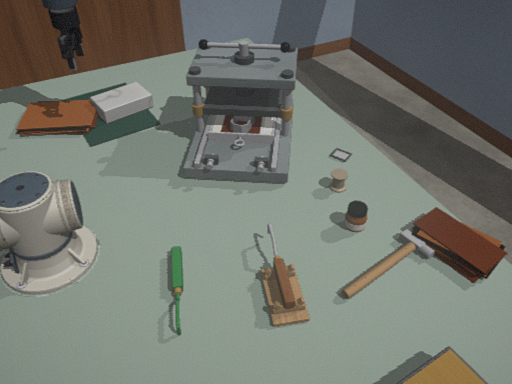

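View pics/wrist0.png

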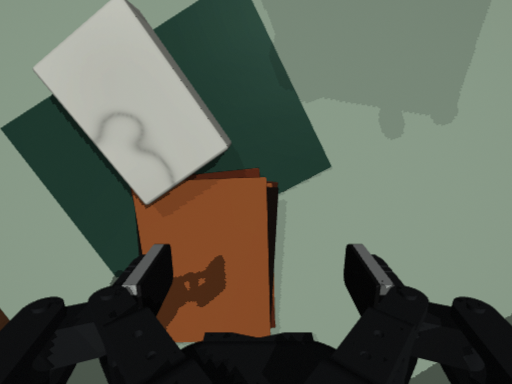

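Scene view: the candidates are the wooden-handled hook in the beech rest at (155,197) with its finger at (212,199), the green look-alike at (185,140), and the hammer at (150,280). By the description I choose the wooden one. The tray eye is at about (316,196), and the stop lugs at about (300,165) and (287,208). I'll check this in close crops.

```bash
python3 - <<'E'
from h import *
crop('scene0',115,170,235,230,6,'c1'); crop('scene0',260,140,380,230,6,'c2')
c=load('scene0');W=cloud(c)
for p in [(230,76),(139,197),(155,197),(170,197),(212,199),(316,196),(201,272),(254,277)]: print(p,W[p[1],p[0]].round(4))
s=load('side0');Ws=cloud(s)
for p in [(283,280),(268,228),(238,143)]: print('side',p,Ws[p[1],p[0]].round(4))
E
```

```text
(230, 76) [ 0.0949 -0.0198  0.1059]
(139, 197) [ 0.4497 -0.3838  0.0549]
(155, 197) [ 0.4596 -0.3366  0.0522]
(170, 197) [ 0.4675 -0.2925  0.0468]
(212, 199) [ 0.4832 -0.1673  0.0014]
(316, 196) [0.5656 0.1489 0.0412]
(201, 272) [ 0.7238 -0.2417  0.0632]
(254, 277) [ 0.7683 -0.0997  0.0476]
side (283, 280) [ 0.4492 -0.3521  0.053 ]
side (268, 228) [ 0.4877 -0.2065  0.0627]
side (238, 143) [0.5782 0.1668 0.0448]
```

View pics/c1.png

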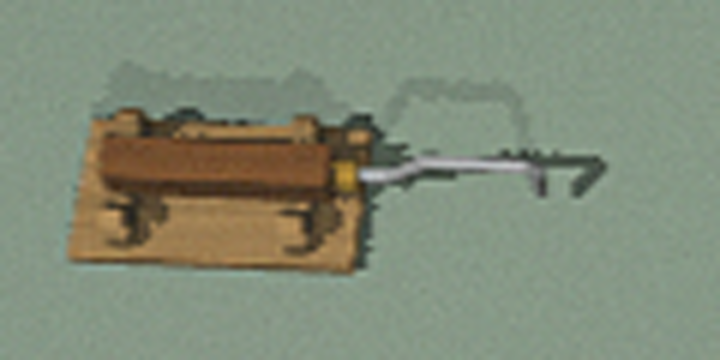

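View pics/c2.png

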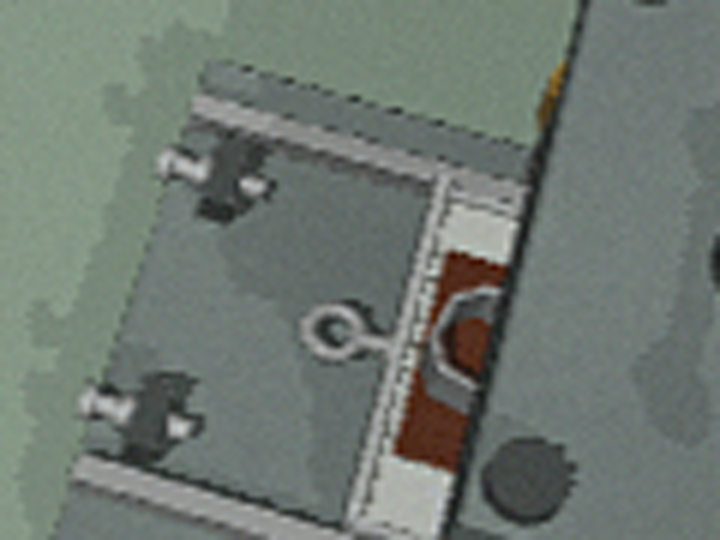

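```bash
python3 - <<'E'
from h import *
c=load('scene0')
def r2(x,y,h): return ray(c,260+x/6,140+y/6,h)
def r1(x,y,h): return ray(c,115+x/6,170+y/6,h)
eye=r2(336,332,.068);print('eye',eye)
a,b=r2(200,105,.063),r2(525,192,.063); d=(b-a)/np.linalg.norm(b-a);print('railA',a,b,np.degrees(np.arctan2(d[1],d[0])))
a,b=r2(85,467,.063),r2(320,533,.063); d=(b-a)/np.linalg.norm(b-a);print('railB',a,b,np.degrees(np.arctan2(d[1],d[0])))
a,b=r2(440,180,.065),r2(358,520,.065); d=(b-a)/np.linalg.norm(b-a);print('trayfront',a,b,np.degrees(np.arctan2(d[1],d[0])))
print('screws',r2(265,187,.06),r2(193,427,.06),'screw heads', r2(165,160,.06),r2(88,402,.06))
print('tip',r1(541,193,.027),'fingertop',r1(538,163,.074))
W=cloud(c)
m=np.zeros((384,512),bool); m[190:206,128:172]=1
m&=(W[...,2]>.045)&(W[...,2]<.062)
img=c['img'].astype(int); m&=(img[...,0]<150)
p=W[m];print(len(p),p.mean(0)); q=p[:,:2]-p[:,:2].mean(0); u,s,v=np.linalg.svd(q,full_matrices=False);print(v[0],np.degrees(np.arctan2(v[0][1],v[0][0])),(q@v[0]).min(),(q@v[0]).max(),(q@v[1]).min(),(q@v[1]).max())
# handle corners
for n,xy in dict(tl=(103,138),tr=(330,140),bl=(103,185),br=(330,187)).items(): print(n,r1(*xy,.054))
for n,xy in dict(rtl=(95,122),rtr=(372,122),rbl=(68,262),rbr=(357,270)).items(): print(n,r1(*xy,.012))
s=load('side0'); Ws=cloud(s)
m=np.zeros((384,512),bool); m[255:310,270:300]=1
m&=(Ws[...,2]>.046)&(Ws[...,2]<.062)&(s['img'][...,0]<150)
p=Ws[m];print(len(p),np.median(p,0)); q=p[:,:2]-p[:,:2].mean(0); u,S,v=np.linalg.svd(q,full_matrices=False);print(p.mean(0),v[0],np.degrees(np.arctan2(v[0][1],v[0][0])),(q@v[0]).min(),(q@v[0]).max())
crop('side0',240,215,320,325,7,'c3'); crop('side0',180,100,300,180,6,'c4')
E
```

```text
eye [0.574172   0.14173781 0.068     ]
railA [0.42842314 0.11273643 0.063     ] [0.51781278 0.26407162 0.063     ] 59.43079507582365
railB [ 6.13917288e-01 -3.41126093e-04  6.30000000e-02] [0.67396527 0.10283783 0.063     ] 59.80149660790631
trayfront [0.50174336 0.22218438 0.065     ] [0.67243304 0.12251268 0.065     ] -30.282155740394437
screws [0.48229072 0.13300064 0.06      ] [0.60453225 0.0584056  0.06      ] screw heads [0.45472033 0.08622209 0.06      ] [0.57928858 0.01069618 0.06      ]
tip [ 0.5005567  -0.19049249  0.027     ] fingertop [ 0.50526938 -0.18861625  0.074     ]
306 [ 0.45622207 -0.34901276  0.05275073]
[0.26424484 0.96445563] 74.67791410727298 -0.061273222524142884 0.061561525121664414 -0.02305856826074911 0.026793181588075175
tl [ 0.43098794 -0.40270563  0.054     ]
tr [ 0.45875964 -0.28991876  0.054     ]
bl [ 0.45732069 -0.40569216  0.054     ]
br [ 0.48485731 -0.2939226   0.054     ]
rtl [ 0.39862229 -0.4138691   0.012     ]
rtr [ 0.43244687 -0.27045525  0.012     ]
rbl [ 0.47584233 -0.43647057  0.012     ]
rbr [ 0.51471491 -0.29153739  0.012     ]
516 [ 0.4492049  -0.35339592  0.05250558]
[ 0.44938957 -0.35166406  0.05232976] [-0.2721493  -0.96225504] -105.79220259670268 -0.07469039847919194 0.057301627468764306
```

View pics/c3.png

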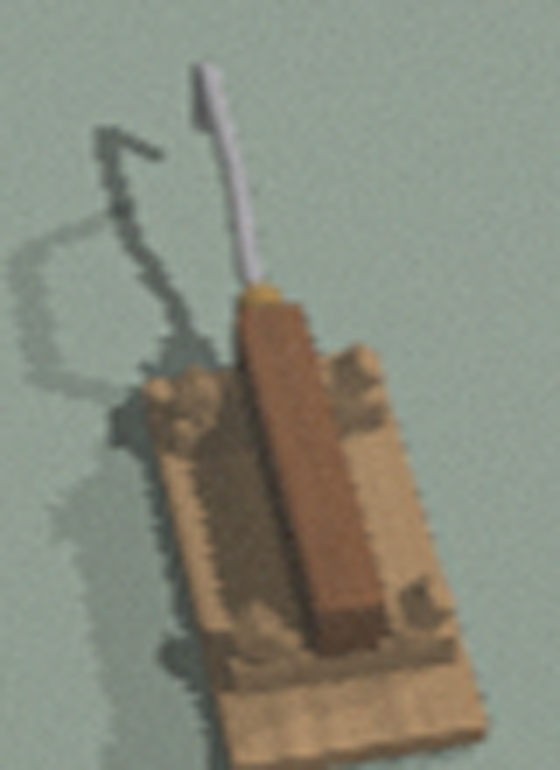

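View pics/c4.png

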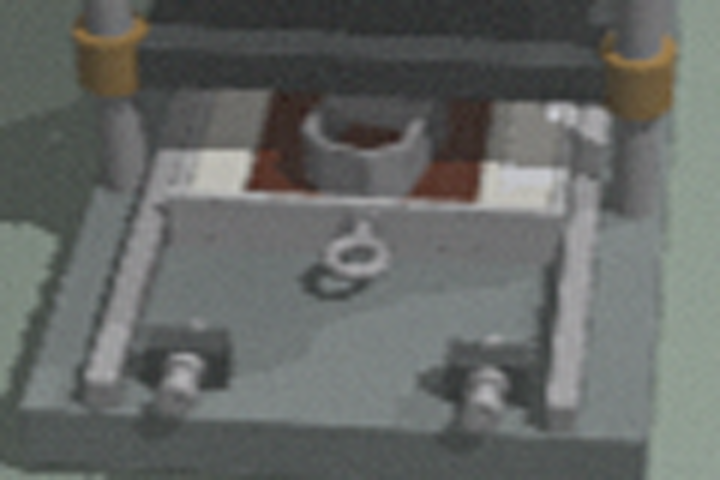

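```bash
python3 - <<'E'
from h import *
c=load('scene0');W=cloud(c)
for h in [.25,.28]:
  print(ray(c,367,131,h),ray(c,437,150,h),ray(c,338,222,h))
w=load('wrist0');R=cv2.Rodrigues(np.array(w['rvec'],float))[0];t=np.array(w['tvec'],float).reshape(3)
o=-R.T@t; print('cam',o,'axis',R[2],'right',R[0],w['fx'],w['cx'],w['cy'])
E=np.array([[.9215,-.3883,0],[-.3883,-.9215,0],[0,0,-1]])
print('in tool',E.T@(o-[.2134,.5065,.2193]),E.T@R[2],E.T@R[0])
E
```

```text
[0.49315618 0.2846777  0.25      ] [0.59381767 0.44754302 0.25      ] [0.72916661 0.11985102 0.25      ]
[0.51014929 0.26966599 0.28      ] [0.60758882 0.42731834 0.28      ] [0.73860551 0.11011508 0.28      ]
cam [0.27945555 0.47807798 0.37305543] axis [-0.26208858  0.10865528 -0.95890751] right [-0.38803434 -0.92164348  0.0016247 ] 292.00240429577485 257.90799903533923 194.75169002142496
in tool [ 0.07190646  0.00054152 -0.15375543] [-0.28370547  0.00164315  0.95890751] [ 3.00517630e-04  9.99968205e-01 -1.62469986e-03]
```

{"name": "step_arm", "arguments": {"steps": [[0.0854, 0.012, -0.055, 0.006, 0, 0, -0.17], [0.0854, 0.012, -0.055, 0.006, 0, 0, -0.17], [0.0854, 0.012, -0.055, 0.006, 0, 0, -0.17], [0.0854, 0.012, -0.055, 0.006, 0, 0, -0.17], [0.0854, 0.012, -0.055, 0.006, 0, 0, -0.17]]}}

```text
clock: 0.78
ee_pos: [0.2735, 0.2299, 0.2501]
eef_rot: [[0.312, -0.95, 0.0], [-0.95, -0.312, 0.0], [-0.0, -0.0, -1.0]]
force: [2.2, 0.7, -0.3]
gripper_width: 0.0854
```

{"name": "step_arm", "arguments": {"steps": [[0.0854, 0.045, -0.04, 0, 0, 0, -0.17], [0.0854, 0.045, -0.04, 0, 0, 0, -0.17], [0.0854, 0.045, -0.04, 0, 0, 0, -0.17], [0.0854, 0.045, -0.04, 0, 0, 0, -0.17], [0.0854, 0.045, -0.04, 0, 0, 0, -0.17]]}}

```text
clock: 1.4
ee_pos: [0.4997, 0.0301, 0.2498]
eef_rot: [[-0.509, -0.861, -0.0], [-0.861, 0.509, 0.0], [-0.0, 0.0, -1.0]]
force: [1.1, 1.0, 0.4]
gripper_width: 0.0858
```

{"name": "step_arm", "arguments": {"steps": [[0.0854, 0, 0, 0, 0, 0, 0], [0.0854, 0, 0, 0, 0, 0, 0], [0.0854, 0, 0, 0, 0, 0, 0]]}}

```text
clock: 1.78
ee_pos: [0.498, 0.0327, 0.2503]
eef_rot: [[-0.502, -0.865, 0.001], [-0.865, 0.502, 0.0], [-0.001, -0.0, -1.0]]
force: [-0.3, 0.4, 0.2]
gripper_width: 0.0857
```

```bash
python3 - <<'E'
from h import *
c=snap('wrist','w1'); print(telemetry.observe())
crop('w1',0,0,512,384,1.5,'w1b')
E
```

```text
{'clock': 1.825, 'q': array([ 3.80120470e-01,  1.45322993e-01,  4.65189890e-02, -1.20411893e-04,
       -1.47110662e+00, -9.05873108e-01]), 'qd': array([ 0.00181764,  0.00014052,  0.00136348,  0.00235257,  0.00112294,
       -0.00129389]), 'joint_efforts': array([-2.94399625e-01, -3.20387793e+01,  2.38840896e+01,  5.39191604e+00,
        3.51639086e-03,  1.68212944e-03]), 'ee_pos': array([0.49797316, 0.03274632, 0.2504568 ]), 'eef_rot': array([[-5.01874158e-01, -8.64940301e-01,  7.78026332e-04],
       [-8.64940308e-01,  5.01874557e-01,  4.39886085e-04],
       [-7.70946824e-04, -4.52178877e-04, -9.99999601e-01]]), 'force': array([-0.06843015,  0.48619352, -0.3424318 ]), 'moment': array([0.01561748, 0.02439309, 0.02975547]), 'gripper_width': 0.08547901719905032}
```

View pics/w1b.png

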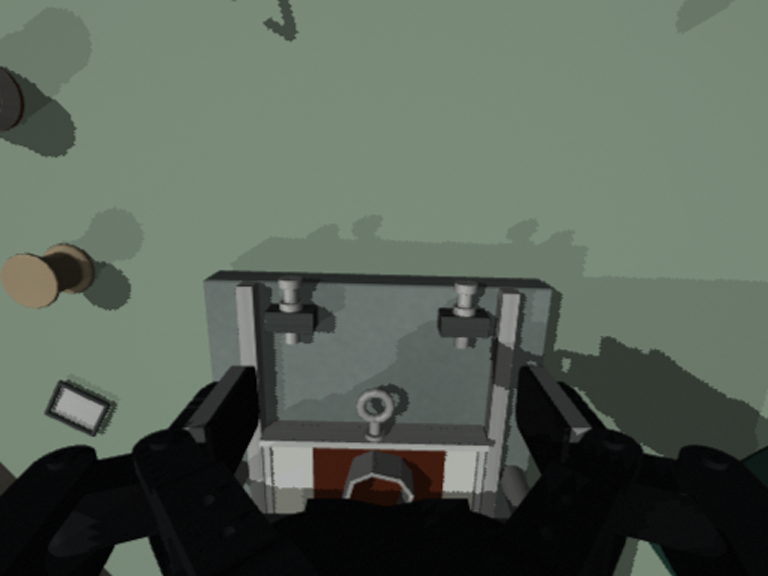

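```bash
python3 - <<'E'
from h import *
crop('w1',160,180,360,300,4,'w1c')
E
```

```text
(no output)
```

View pics/w1c.png

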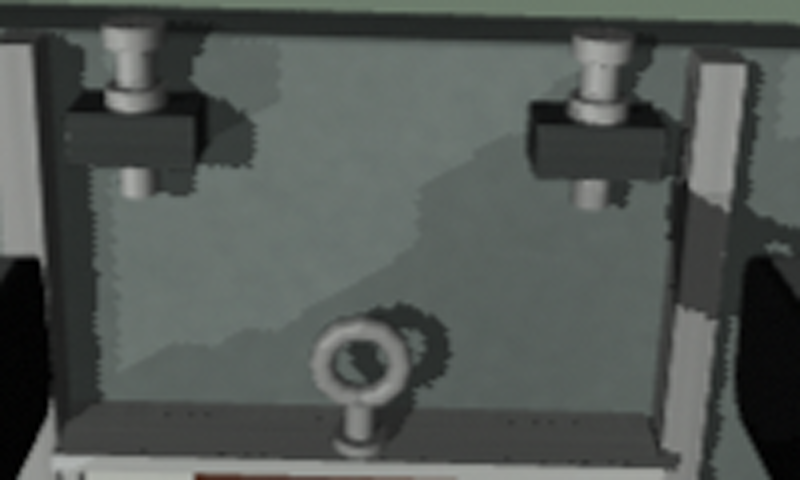

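```bash
python3 - <<'E'
from h import *
c=load('w1')
f=lambda x,y,h: ray(c,160+x/4,180+y/4,h)
eye=f(360,361,.068);print('eye',eye)
A,B=f(137,192,.059),f(590,205,.059);print('screws',A,B,np.degrees(np.arctan2(*(A-B)[[1,0]])))
C,D=f(55,462,.065),f(672,468,.065);print('edge',C,D,np.degrees(np.arctan2(*(C-D)[[1,0]])),np.linalg.norm(C-D))
E,F=f(20,40,.063),f(722,58,.063);print('rails',E,F,np.degrees(np.arctan2(*(E-F)[[1,0]])),np.linalg.norm(E-F))
G,H=f(694,335,.063),f(706,65,.063);print(np.degrees(np.arctan2(*(G-H)[[1,0]])))
a=np.radians(59.7);ax=np.array([np.cos(a),np.sin(a)])
for n,p in dict(eye=eye,A=A,B=B,C=C,D=D,E=E,F=F).items(): print(n,p[:2]@ax, p[:2]@[-ax[1],ax[0]])
E
```

```text
eye [0.57152444 0.13926214 0.068     ]
screws [0.60505996 0.05566655 0.059     ] [0.48211243 0.13215358 0.059     ] -31.886205915092624
edge [0.68111618 0.12230873 0.065     ] [0.50205875 0.22884842 0.065     ] -30.752769280435185 0.20835610624390316
rails [ 0.60645207 -0.00461989  0.063     ] [0.42478731 0.10730931 0.063     ] -31.638489337532775 0.2133781368256959
61.833486828975715
eye 0.4085881751112975 -0.4231900594915475
A 0.35333171276529673 -0.49432076348162834
B 0.3573398535622273 -0.34957859861584156
C 0.4492427355942441 -0.5263645466802609
D 0.4508892139782266 -0.3180149459653765
E 0.301983031657228 -0.5259388777912323
F 0.3069673147334312 -0.31261896264634553
```

{"name": "step_arm", "arguments": {"steps": [[0.0854, -0.005, -0.054, 0, 0, 0, 0.04], [0.0854, -0.005, -0.054, 0, 0, 0, 0.04], [0.0854, -0.006, -0.054, 0, 0, 0, 0.04], [0.0854, -0.006, -0.054, 0, 0, 0, 0.04], [0.0854, -0.006, -0.055, 0, 0, 0, 0.04]]}}

```text
clock: 2.45
ee_pos: [0.4702, -0.2397, 0.2507]
eef_rot: [[-0.318, -0.948, 0.001], [-0.948, 0.318, -0.0], [-0.0, -0.001, -1.0]]
force: [1.1, 0.9, 0.1]
gripper_width: 0.0854
```

{"name": "step_arm", "arguments": {"steps": [[0.0854, -0.006, -0.055, -0.03, 0, 0, 0.04], [0.0854, -0.006, -0.055, -0.03, 0, 0, 0.04], [0.0854, 0, 0, -0.03, 0, 0, 0], [0.0854, 0, 0, 0, 0, 0, 0], [0.0854, 0, 0, 0, 0, 0, 0]]}}

```text
clock: 3.08
ee_pos: [0.4596, -0.3479, 0.1623]
eef_rot: [[-0.243, -0.97, 0.002], [-0.97, 0.243, -0.002], [0.001, -0.002, -1.0]]
force: [0.1, 0.4, 1.3]
gripper_width: 0.0854
```

```bash
python3 - <<'E'
from h import *
c=snap('wrist','w2'); o=telemetry.observe();print(o['ee_pos'],o['eef_rot'][:,0],o['clock'])
crop('w2',0,0,512,384,1.5,'w2b')
E
```

```text
[ 0.45986746 -0.34798187  0.1626589 ] [-0.24342388 -0.96991937  0.00111097] 3.125
```

View pics/w2b.png

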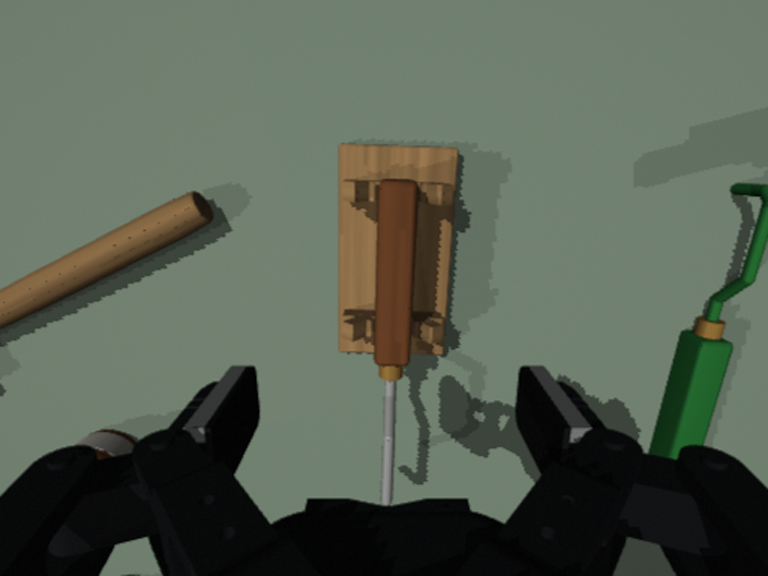

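```bash
python3 - <<'E'
from h import *
c=load('w2'); crop('w2',215,85,315,260,4,'w2c')
f=lambda x,y,h: ray(c,x/1.5,y/1.5,h)
a=f(397.5,181,.054);b=f(391.5,364,.054);print(a,b,(a+b)/2,np.linalg.norm(a-b),np.degrees(np.arctan2(*(b-a)[[1,0]])))
k=[f(340,145,.012),f(458,150,.012),f(340,350,.012),f(445,354,.012)]
print(k,np.mean(k,0),np.linalg.norm(k[0]-k[1]),np.linalg.norm(k[0]-k[2]))
W=cloud(c)
for p in [(264,160),(262,130),(262,220),(235,160),(287,170),(258,310)]: print(p,W[p[1],p[0]])
E
```

```text
[ 0.43830566 -0.40717949  0.054     ] [ 0.46965685 -0.29498354  0.054     ] [ 0.45398126 -0.35108152  0.054     ] 0.11649389612108725 74.38791482113876
[array([ 0.46915851, -0.43698348,  0.012     ]), array([ 0.39436022, -0.41499946,  0.012     ]), array([ 0.50909903, -0.29586194,  0.012     ]), array([ 0.43300264, -0.27350031,  0.012     ])] [ 0.4514051 -0.3553363  0.012    ] 0.07796204693170002 0.1466646998065099
(264, 160) [ 0.44733516 -0.37392554  0.05438307]
(262, 130) [ 0.44274277 -0.40011347  0.05436719]
(262, 220) [ 0.46305183 -0.31764336  0.05329094]
(235, 160) [ 0.4778542  -0.37414092  0.01200036]
(287, 170) [ 0.42725858 -0.35069231  0.01299977]
(258, 310) [ 0.48952299 -0.22774017  0.06441159]
```

View pics/w2c.png

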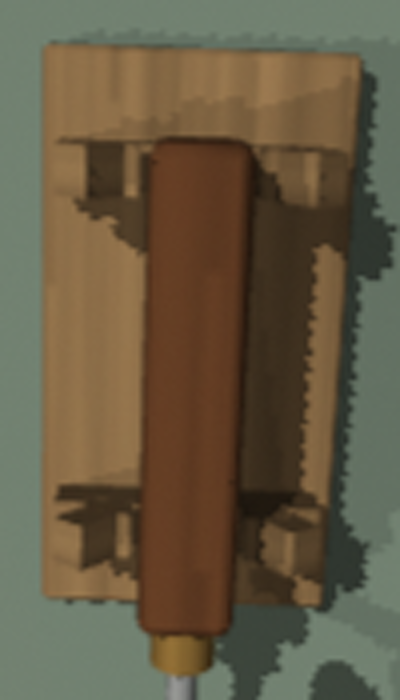

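{"name": "step_arm", "arguments": {"steps": [[0.0854, -0.004, -0.002, -0.02, 0, 0, -0.016], [0.0854, 0, 0, -0.03, 0, 0, 0], [0.0854, 0, 0, -0.03, 0, 0, 0], [0.0854, 0, 0, -0.02, 0, 0, 0], [0.05, 0, 0, 0, 0, 0, 0]]}}

```text
clock: 3.75
ee_pos: [0.4548, -0.3497, 0.0606]
eef_rot: [[-0.26, -0.966, -0.001], [-0.966, 0.26, 0.0], [-0.0, 0.001, -1.0]]
force: [0.4, -0.5, 0.5]
gripper_width: 0.0696
```

```bash
python3 - <<'E'
from h import *
c=snap('wrist','w3'); o=telemetry.observe();print(o['ee_pos'],o['eef_rot'][:,0],o['clock'],o['force'],o['gripper_width'])
crop('w3',0,0,512,384,1.5,'w3b');W=cloud(c)
E
```

```text
[ 0.45553109 -0.35027713  0.06176667] [-2.59568241e-01 -9.65724502e-01  7.16944562e-04] 3.8 [ 0.03620367 -0.92996399  0.22141848] 0.06274868810145809
```

View pics/w3b.png

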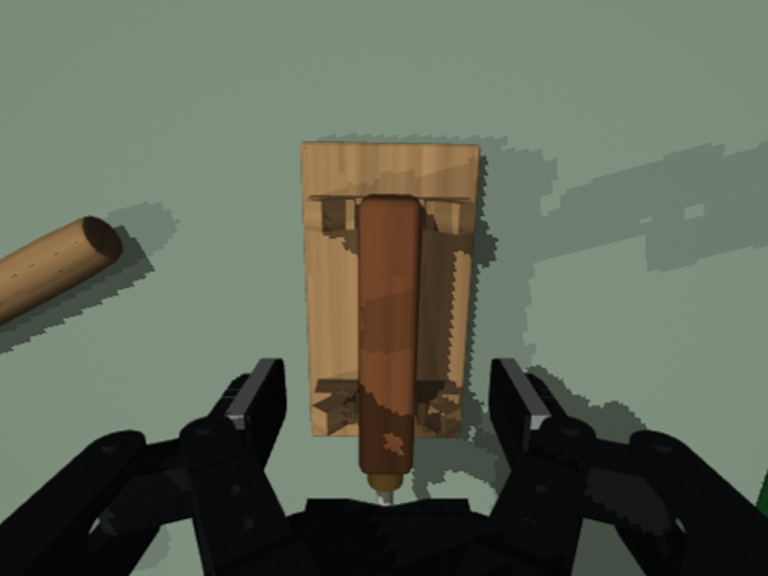

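```bash
python3 - <<'E'
from h import *
c=load('w3')
f=lambda x,y,h: ray(c,x/1.5,y/1.5,h)
a=f(389.5,197,.054);b=f(386,472,.054);print(a,b,(a+b)/2,np.linalg.norm(a-b),np.degrees(np.arctan2(*(b-a)[[1,0]])))
k=[f(302,143,.012),f(479,147,.012),f(312,435,.012),f(462,437,.012)]
print(np.mean(k,0),[np.degrees(np.arctan2(*(q-p)[[1,0]])) for p,q in ((k[0],k[2]),(k[1],k[3]),(k[1],k[0]),(k[3],k[2]))])
E
```

```text
[ 0.4377478  -0.40819435  0.054     ] [ 0.46941073 -0.29535117  0.054     ] [ 0.45357927 -0.35177276  0.054     ] 0.11720121179804949 74.32628551481595
[ 0.45190926 -0.35559767  0.012     ] [np.float64(73.8922775576752), np.float64(74.85776994142498), np.float64(-16.25408396135025), np.float64(-15.937117516793736)]
```

{"name": "step_arm", "arguments": {"steps": [[0.05, -0.001, -0.001, -0.009, 0, 0, -0.01], [0.05, 0, 0, -0.009, 0, 0, 0], [0.03, 0, 0, 0, 0, 0, 0], [0.015, 0, 0, 0, 0, 0, 0], [0.015, 0, 0, 0, 0, 0, 0]], "squeeze": 40}}

```text
clock: 4.42
ee_pos: [0.4549, -0.352, 0.0435]
eef_rot: [[-0.27, -0.963, 0.003], [-0.963, 0.27, -0.002], [0.001, -0.003, -1.0]]
force: [1.2, -0.3, 3.5]
gripper_width: 0.0151
```

{"name": "step_arm", "arguments": {"steps": [[0.015, 0, 0, 0, 0, 0, 0], [0.015, 0, 0, 0, 0, 0, 0]], "squeeze": 80}}

```text
clock: 4.68
ee_pos: [0.4548, -0.352, 0.0435]
eef_rot: [[-0.27, -0.963, 0.003], [-0.963, 0.27, -0.002], [0.001, -0.003, -1.0]]
force: [2.2, 0.4, 6.0]
gripper_width: 0.0151
```

```bash
python3 - <<'E'
from h import *
c=snap('wrist','w4'); o=telemetry.observe();print(o['ee_pos'],o['force'],o['moment'],o['gripper_width'])
crop('w4',0,0,512,384,1.5,'w4b');s=snap('side','s4');crop('s4',230,190,330,320,6,'s4b')
E
```

```text
[ 0.45482218 -0.35201955  0.04346524] [ 2.36978665 -0.88069275  6.0117402 ] [-0.09323626 -0.80597036  0.00724567] 0.015017226755624584
```

View pics/w4b.png

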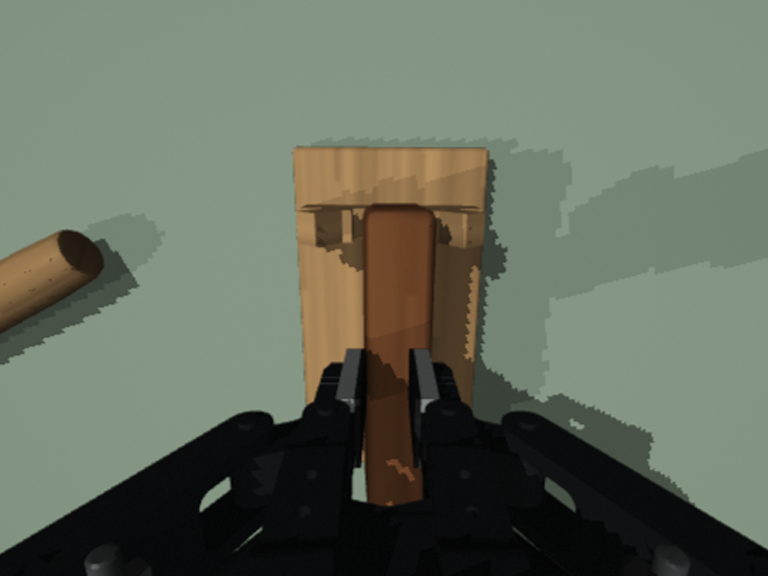

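View pics/s4b.png

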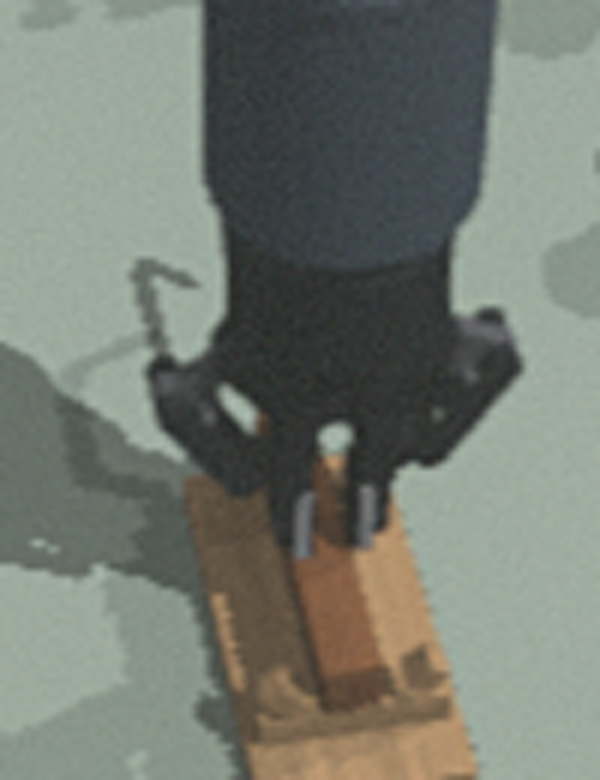

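```bash
python3 - <<'E'
from h import *
c=load('w4');W=cloud(c)
T=telemetry.observe()
E=T['eef_rot'];p0=T['ee_pos']
L=(W-p0)@E
for v in [205,220,232,236,240,245,250,260,270,290,310]:
  print(v,[(u,*(1000*L[v,u]).round().astype(int)) for u in range(228,302,6)])
crop('w4',200,200,320,340,6,'w4c')
E
```

```text
205 [(228, np.int64(11), np.int64(-20), np.int64(32)), (234, np.int64(11), np.int64(-16), np.int64(31)), (240, np.int64(11), np.int64(-12), np.int64(32)), (246, np.int64(25), np.int64(-6), np.int64(-12)), (252, np.int64(25), np.int64(-3), np.int64(-11)), (258, np.int64(26), np.int64(0), np.int64(-13)), (264, np.int64(25), np.int64(3), np.int64(-12)), (270, np.int64(25), np.int64(7), np.int64(-12)), (276, np.int64(25), np.int64(10), np.int64(-11)), (282, np.int64(25), np.int64(13), np.int64(-11)), (288, np.int64(11), np.int64(20), np.int64(31)), (294, np.int64(11), np.int64(25), np.int64(32)), (300, np.int64(11), np.int64(29), np.int64(32))]
220 [(228, np.int64(0), np.int64(-20), np.int64(32)), (234, np.int64(0), np.int64(-16), np.int64(32)), (240, np.int64(0), np.int64(-12), np.int64(32)), (246, np.int64(17), np.int64(-6), np.int64(-11)), (252, np.int64(17), np.int64(-3), np.int64(-11)), (258, np.int64(17), np.int64(0), np.int64(-11)), (264, np.int64(17), np.int64(3), np.int64(-12)), (270, np.int64(17), np.int64(7), np.int64(-12)), (276, np.int64(17), np.int64(10), np.int64(-11)), (2
[... 5348 characters left out ...]
 np.int64(13), np.int64(15), np.int64(-67))]
310 [(228, np.int64(18), np.int64(-8), np.int64(-83)), (234, np.int64(-3), np.int64(-9), np.int64(-56)), (240, np.int64(-81), np.int64(-14), np.int64(43)), (246, np.int64(-40), np.int64(-7), np.int64(-10)), (252, np.int64(-37), np.int64(-3), np.int64(-13)), (258, np.int64(-38), np.int64(0), np.int64(-13)), (264, np.int64(-38), np.int64(4), np.int64(-12)), (270, np.int64(-38), np.int64(7), np.int64(-12)), (276, np.int64(-9), np.int64(8), np.int64(-49)), (282, np.int64(-3), np.int64(10), np.int64(-57)), (288, np.int64(18), np.int64(9), np.int64(-83)), (294, np.int64(18), np.int64(10), np.int64(-84)), (300, np.int64(18), np.int64(12), np.int64(-83))]
```

View pics/w4c.png

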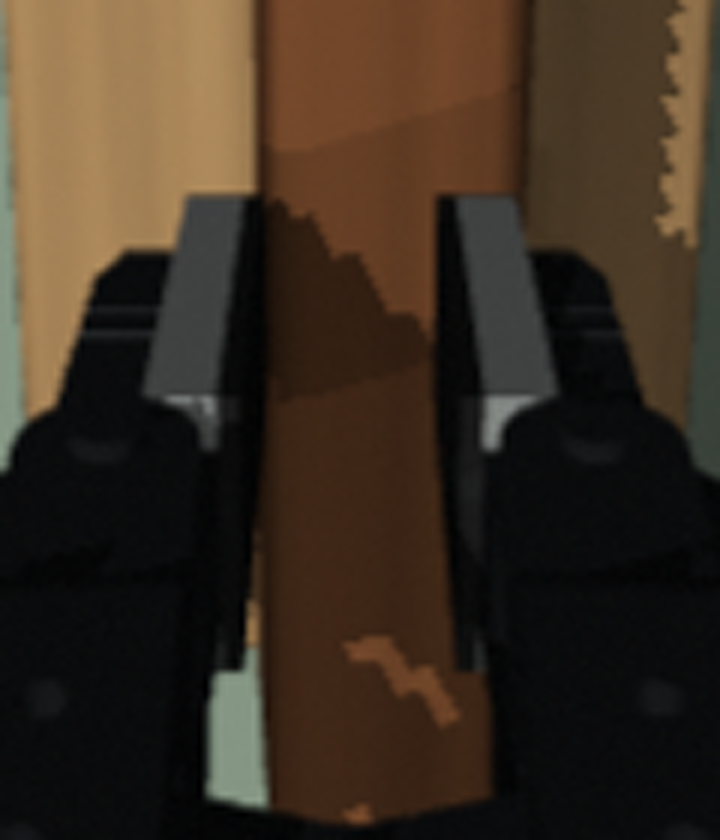

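```bash
python3 - <<'E'
from h import *
T=telemetry.observe();E=T['eef_rot'];p0=T['ee_pos']
s=load('s4');W=cloud(s);L=(W-p0)@E
for z in (.019,0,-.013):
  q=proj(s,[p0+E@np.array([x,y,z]) for x in(.011,) for y in (-.008,.008)]); print(z,((q-[230,190])*6).round())
for (x,y) in [(303,540),(303,500),(362,530),(365,500),(335,540),(330,600)]:
  print((x,y),(1000*L[190+y//6,230+x//6]).round(1))
crop('s4',265,260,305,315,12,'s4c')
E
```

```text
0.019 [[357. 603.]
 [315. 610.]]
0 [[359. 571.]
 [316. 578.]]
-0.013 [[360. 549.]
 [317. 556.]]
(303, 540) [ 11.7  14.6 -24.8]
(303, 500) [  8.   14.2 -43.7]
(362, 530) [  9.4  -8.  -23. ]
(365, 500) [  9.8  -7.3 -40.6]
(335, 540) [ 2.4  1.1 -9.6]
(330, 600) [ 30.5   7.8 -12.8]
```

View pics/s4c.png

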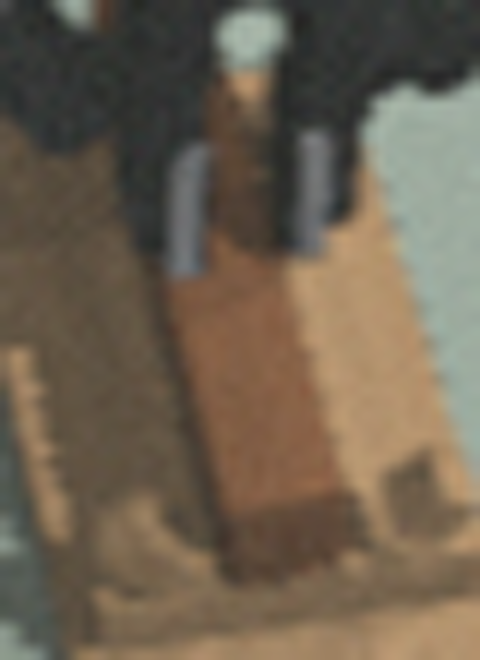

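```bash
python3 - <<'E'
from h import *
p0=np.array([.4555,-.3503,.0618]);x=np.array([-.2596,-.9657,0]);E=np.stack([x,[-.9657,.2596,0],[0,0,-1]],1)
for tag,p in (('w3',p0),('w2',np.array([.4599,-.348,.1627]))):
  W=cloud(load(tag));L=(W-p)@E
  for v in (238,242,246,250,260,280): print(tag,v,[(u,*(1000*L[v,u]).round().astype(int).tolist()) for u in (160,165,170,175,180,185,188)])
E
```

```text
w3 238 [(160, -27, -77, 62), (165, -27, -73, 62), (170, -27, -69, 62), (175, -27, -65, 62), (180, -27, -61, 62), (185, -27, -57, 62), (188, -28, -55, 63)]
w3 242 [(160, -31, -78, 63), (165, -31, -73, 62), (170, -31, -70, 62), (175, 11, -38, -25), (180, 11, -36, -26), (185, 11, -34, -25), (188, 8, -34, -19)]
w3 246 [(160, -34, -78, 62), (165, -35, -74, 62), (170, 11, -39, -30), (175, 12, -37, -30), (180, 11, -35, -30), (185, 9, -34, -25), (188, 6, -34, -19)]
w3 250 [(160, 8, -46, -27), (165, 7, -43, -26), (170, 11, -38, -34), (175, 11, -36, -34), (180, 11, -34, -33), (185, 7, -34, -25), (188, 4, -34, -20)]
w3 260 [(160, 12, -40, -43), (165, 11, -38, -43), (170, 12, -36, -44), (175, 11, -34, -42), (180, 7, -34, -35), (185, 2, -34, -27), (188, -1, -34, -20)]
w3 280 [(160, 10, -36, -55), (165, 10, -34, -55), (170, 6, -34, -50), (175, 3, -34, -44), (180, -1, -34, -38), (185, -6, -34, -30), (188, -10, -34, -25)]
w2 238 [(160, -76, -114, 163), (165, -75, -108, 162), (170, -76, -102, 163), (175, -76, -97, 164), (180, -76, -91, 163), (185, -76, -85, 164), (188, -75, -81, 162)]
w2 242 [(160, -81, -114, 162), (165, -81, -108, 162), (170, -81, -103, 163), (175, -81, -97, 164), (180, -81, -91, 163), (185, -81, -85, 163), (188, -80, -81, 163)]
w2 246 [(160, 11, -45, -31), (165, 11, -42, -31), (170, -86, -103, 163), (175, -86, -97, 163), (180, -86, -91, 162), (185, -85, -85, 162), (188, -85, -81, 161)]
w2 250 [(160, 11, -43, -36), (165, 10, -42, -32), (170, 6, -42, -25), (175, -91, -97, 163), (180, -91, -92, 163), (185, -91, -85, 163), (188, -91, -82, 162)]
w2 260 [(160, 8, -42, -39), (165, 5, -42, -33), (170, 1, -42, -26), (175, -105, -99, 164), (180, -104, -92, 163), (185, -104, -86, 162), (188, -104, -83, 163)]
w2 280 [(160, 0, -42, -41), (165, -4, -42, -36), (170, -8, -42, -29), (175, -133, -100, 163), (180, -132, -94, 162), (185, -132, -88, 162), (188, -132, -84, 163)]
```

{"name": "step_arm", "arguments": {"steps": [[0.02, 0, 0, 0.02, 0, 0, 0], [0.0854, 0, 0, 0, 0, 0, 0], [0.0854, 0, 0, 0, 0, 0, 0], [0.0854, 0, 0, 0, 0, 0, 0], [0.0854, 0, 0, 0, 0, 0, 0]]}}

```text
clock: 5.4
ee_pos: [0.4532, -0.3513, 0.0618]
eef_rot: [[-0.271, -0.963, -0.001], [-0.963, 0.271, 0.001], [-0.0, 0.001, -1.0]]
force: [-1.0, 0.1, -0.3]
gripper_width: 0.0856
```

```bash
python3 - <<'E'
from h import *
c=snap('wrist','w5'); o=telemetry.observe();print(o['ee_pos'],o['eef_rot'][:,0],o['clock'],o['force'],o['gripper_width'])
crop('w5',0,0,512,384,1.5,'w5b');W=cloud(c);L=(W-o['ee_pos'])@o['eef_rot']
for v in (150,180,210,240,270,290):
  r=[u for u in range(200,320) if -.015<L[v,u,2]<-.003 or abs(W[v,u,2]-.054)<.004]
  print(v,r[0],r[-1],(1000*L[v,r[1]]).round(1),(1000*L[v,r[-2]]).round(1),W[v,[r[1],r[-2]]].mean(0))
E
```

```text
[ 0.45336308 -0.35126243  0.06195769] [-2.70609334e-01 -9.62689233e-01 -1.69745150e-04] 5.45 [ 0.3258426  -0.35688795 -0.08468416] 0.08539133170097618
150 237 277 [ 50.4 -10.7  10.9] [50.6 10.5  9.2] [ 0.43979477 -0.39988903  0.05192024]
180 237 277 [ 33.1 -11.   10.4] [33.8 10.8  7.9] [ 0.44443786 -0.3834977   0.05277521]
210 237 276 [ 14.9 -11.4  10.3] [15.2 10.6  9.2] [ 0.44967069 -0.36584568  0.05222249]
240 238 275 [ -4.3 -11.1   9.4] [-4.1 10.3  9.1] [ 0.4548646  -0.34734564  0.05270125]
270 238 274 [-25.2 -11.5   9.9] [-24.9  10.    9.4] [ 0.46085799 -0.32729982  0.05227198]
290 238 273 [-39.8 -11.7   9.8] [-39.8   9.6   9.9] [ 0.46514991 -0.31324104  0.05211379]
```

View pics/w5b.png

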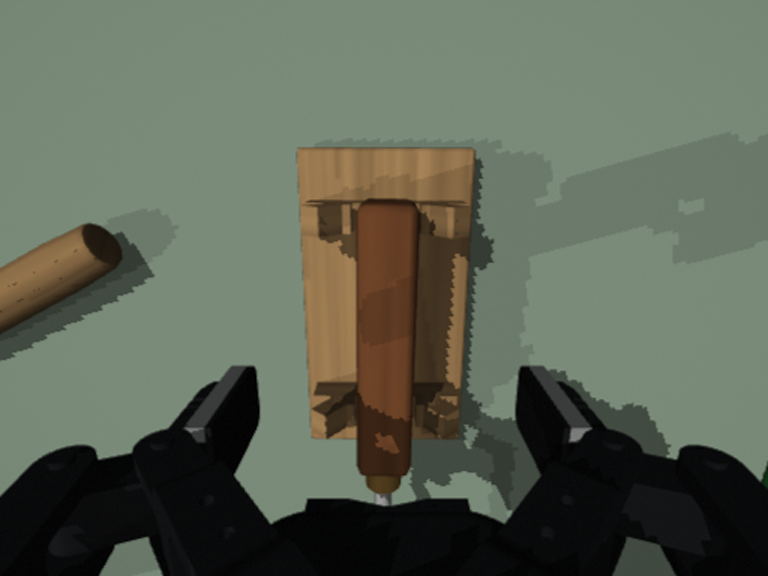

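The cameras and the 15 mm opening show that the fingertips sit about 31 mm higher than the stated TCP geometry, so the pads closed on top of the handle. The hook is undisturbed and centred, with the handle at x 357–418 px in the enlarged view. I'll go lower by that offset, gently.

{"name": "step_arm", "arguments": {"steps": [[0.0854, 0, 0, -0.015, 0, 0, 0], [0.0854, 0, 0, -0.015, 0, 0, 0], [0.0854, 0, 0, -0.01, 0, 0, 0], [0.0854, 0, 0, -0.008, 0, 0, 0], [0.06, 0, 0, 0, 0, 0, 0]], "squeeze": 30}}

```text
clock: 6.08
ee_pos: [0.4532, -0.3512, 0.0136]
eef_rot: [[-0.271, -0.963, -0.001], [-0.963, 0.271, 0.001], [-0.0, 0.001, -1.0]]
force: [1.1, -0.2, 0.5]
gripper_width: 0.0696
```

{"name": "step_arm", "arguments": {"steps": [[0.04, 0, 0, 0, 0, 0, 0], [0.03, 0, 0, 0, 0, 0, 0], [0.015, 0, 0, 0, 0, 0, 0], [0.015, 0, 0, 0, 0, 0, 0]], "squeeze": 30}}

```text
clock: 6.58
ee_pos: [0.4541, -0.3516, 0.015]
eef_rot: [[-0.27, -0.963, 0.001], [-0.963, 0.27, -0.001], [0.0, -0.001, -1.0]]
force: [-0.1, 0.9, 2.6]
gripper_width: 0.0234
```

```bash
python3 - <<'E'
from h import *
c=snap('wrist','w6'); o=telemetry.observe();print(o['ee_pos'],o['eef_rot'][:,0],o['clock'],o['force'],o['moment'],o['gripper_width'])
crop('w6',0,0,512,384,1.5,'w6b')
E
```

```text
[ 0.45404398 -0.35164532  0.01497215] [-2.70420887e-01 -9.62742131e-01  3.63878278e-04] 6.625 [-0.2385904   0.19885403  2.56905021] [ 0.13531817 -0.06080568 -0.00033507] 0.023421334469580828
```

View pics/w6b.png

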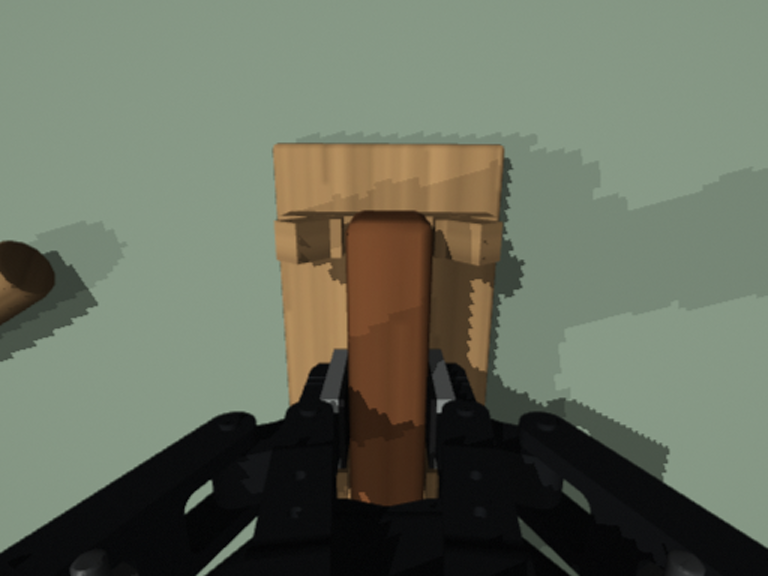

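{"name": "step_arm", "arguments": {"steps": [[0.015, 0, 0, 0, 0, 0, 0], [0.015, 0, 0, 0, 0, 0, 0], [0.015, 0, 0, 0.01, 0, 0, 0], [0.015, 0, 0, 0.02, 0, 0, 0], [0.015, 0, 0, 0.03, 0, 0, 0]], "squeeze": 90}}

```text
clock: 7.25
ee_pos: [0.4523, -0.3507, 0.0738]
eef_rot: [[-0.271, -0.963, -0.003], [-0.963, 0.271, 0.002], [-0.001, 0.004, -1.0]]
force: [0.4, 0.5, -0.5]
gripper_width: 0.0227
```

{"name": "step_arm", "arguments": {"steps": [[0.015, 0, 0, 0.03, 0, 0, 0], [0.015, 0, 0, 0.02, 0, 0, 0], [0.015, 0, 0, 0, 0, 0, 0]]}}

```text
clock: 7.62
ee_pos: [0.4542, -0.3517, 0.1257]
eef_rot: [[-0.271, -0.963, 0.002], [-0.963, 0.271, -0.001], [0.0, -0.003, -1.0]]
force: [-0.4, -0.2, -1.6]
gripper_width: 0.0224
```

```bash
python3 - <<'E'
from h import *
o=telemetry.observe();print(o['ee_pos'],o['eef_rot'][:,0],o['clock'],o['force'],o['moment'],o['gripper_width'])
c=snap('scene','c7');c=snap('side','s7');c=snap('wrist','w7')
crop('c7',115,160,245,240,6,'c7b');crop('s7',220,130,340,280,5,'s7b')
E
```

```text
[ 0.45419141 -0.3516567   0.12574666] [-2.70635749e-01 -9.62681771e-01  3.14301119e-04] 7.625 [-0.395075   -0.24141182 -1.55609871] [-0.04152377 -0.00055643 -0.03751267] 0.022435390971495776
```

View pics/c7b.png

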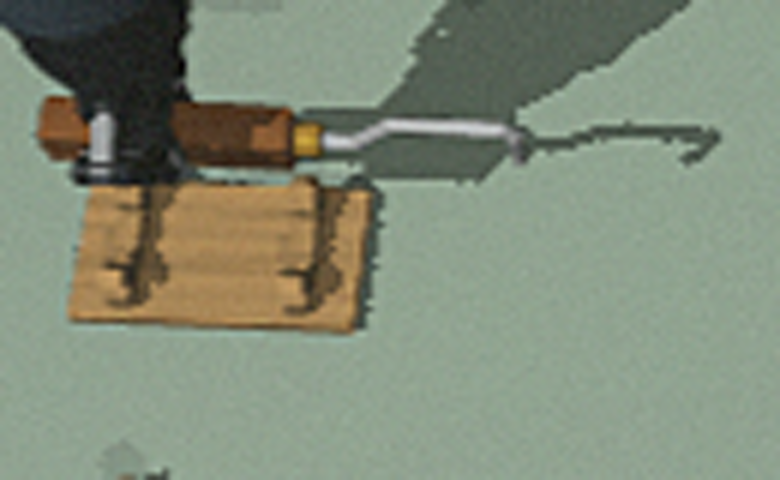

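View pics/s7b.png

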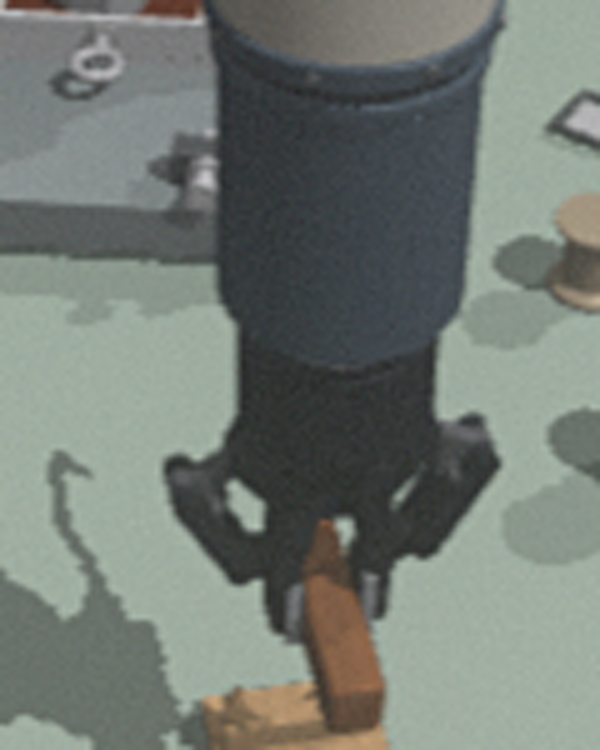

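View pics/w7.png

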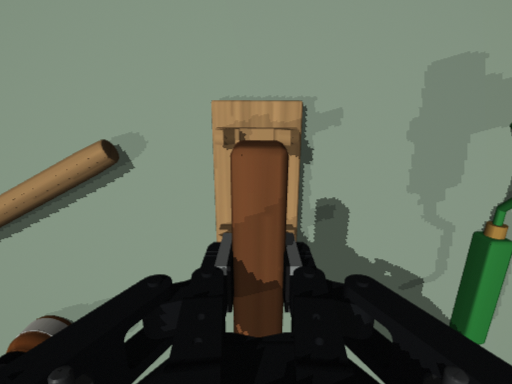

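```bash
python3 - <<'E'
from h import *
c=load('c7')
for z in(.135,.138): print(ray(c,115+518/6,160+160/6,z))
print('rod corner',ray(c,115+512/6,160+128/6,.171))
w=load('w7');T=telemetry.observe();L=(cloud(w)-T['ee_pos'])@T['eef_rot']
for v in(142,146,150,180,220,260,300): print(v,[(u,*(1000*L[v,u]).round(1)) for u in(236,258,282)])
E
```

```text
[ 0.49885792 -0.19148835  0.135     ]
[ 0.50035526 -0.19146792  0.138     ]
rod corner [ 0.49986398 -0.19090967  0.171     ]
142 [(236, np.float64(57.7), np.float64(-10.1), np.float64(-15.8)), (258, np.float64(58.6), np.float64(0.2), np.float64(-24.1)), (282, np.float64(46.7), np.float64(19.6), np.float64(84.7))]
146 [(236, np.float64(58.2), np.float64(-8.7), np.float64(-35.3)), (258, np.float64(58.3), np.float64(0.2), np.float64(-36.2)), (282, np.float64(57.9), np.float64(10.2), np.float64(-32.4))]
150 [(236, np.float64(57.0), np.float64(-8.5), np.float64(-38.1)), (258, np.float64(56.9), np.float64(0.2), np.float64(-37.8)), (282, np.float64(56.9), np.float64(9.8), np.float64(-37.8))]
180 [(236, np.float64(44.8), np.float64(-8.8), np.float64(-38.4)), (258, np.float64(45.0), np.float64(0.2), np.float64(-39.0)), (282, np.float64(45.1), np.float64(9.9), np.float64(-39.3))]
220 [(236, np.float64(27.5), np.float64(-9.1), np.float64(-38.8)), (258, np.float64(27.6), np.float64(0.2), np.float64(-38.9)), (282, np.float64(27.2), np.float64(10.4), np.float64(-38.1))]
260 [(236, np.float64(8.4), np.float64(-9.5), np.float64(-38.4)), (258, np.float64(9.1), np.float64(0.2), np.float64(-39.7)), (282, np.float64(8.5), np.float64(10.9), np.float64(-38.5))]
300 [(236, np.float64(-12.8), np.float64(-10.0), np.float64(-37.7)), (258, np.float64(-11.6), np.float64(0.2), np.float64(-39.3)), (282, np.float64(-14.3), np.float64(11.6), np.float64(-35.7))]
```

{"name": "step_arm", "arguments": {"steps": [[0.015, 0.004, 0.045, 0, 0, 0, -0.033], [0.015, 0.004, 0.045, 0, 0, 0, -0.033], [0.015, 0.004, 0.045, 0, 0, 0, -0.033], [0.015, 0.004, 0.045, 0, 0, 0, -0.033], [0.015, 0.004, 0.045, 0, 0, 0, -0.033]]}}

```text
clock: 8.4
ee_pos: [0.4727, -0.1249, 0.1231]
eef_rot: [[-0.426, -0.905, -0.002], [-0.905, 0.426, 0.0], [0.001, 0.002, -1.0]]
force: [1.0, -1.2, -0.9]
gripper_width: 0.0223
```

{"name": "step_arm", "arguments": {"steps": [[0.015, 0.004, 0.041, 0, 0, 0, -0.033], [0.015, 0.004, 0.041, 0, 0, 0, -0.033], [0.015, 0.005, 0.041, 0, 0, 0, -0.032], [0, 0, 0, -0.02, 0, 0, 0], [0, 0, 0, 0, 0, 0, 0]]}}

```text
clock: 9.02
ee_pos: [0.4845, -0.0034, 0.1021]
eef_rot: [[-0.511, -0.86, -0.006], [-0.86, 0.511, -0.001], [0.004, 0.004, -1.0]]
force: [0.3, 0.1, -2.1]
gripper_width: 0.0223
```

```bash
python3 - <<'E'
from h import *
o=telemetry.observe();print(o['ee_pos'],o['eef_rot'][:,0],o['clock'],o['force'],o['moment'],o['gripper_width'])
c=snap('scene','c8');c=snap('side','s8');c=snap('wrist','w8')
crop('c8',250,120,380,220,6,'c8b');crop('s8',170,80,300,200,6,'s8b')
E
```

```text
[ 0.48453448 -0.00338844  0.10206627] [-0.51102876 -0.85955481  0.00388902] 9.025 [ 0.29540682  0.07982334 -2.12890002] [-0.08949597  0.01722874  0.00578757] 0.022342293416100643
```

View pics/c8b.png

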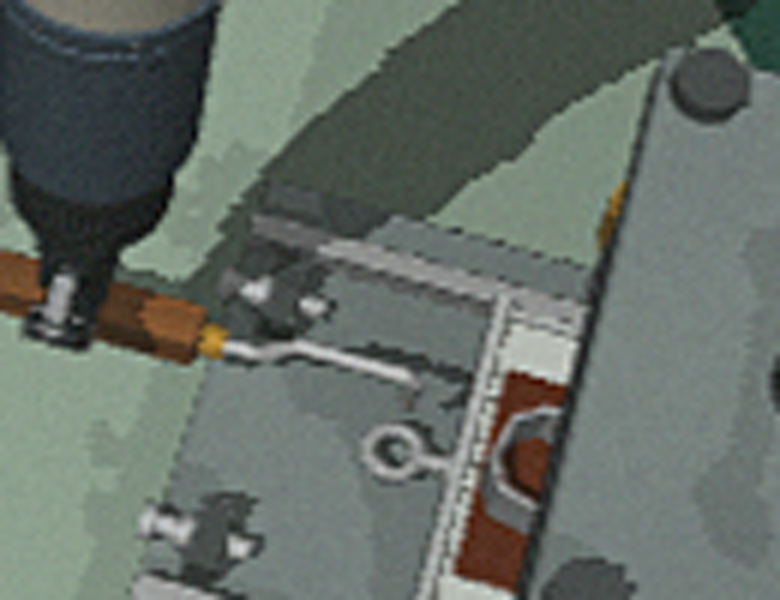

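View pics/s8b.png

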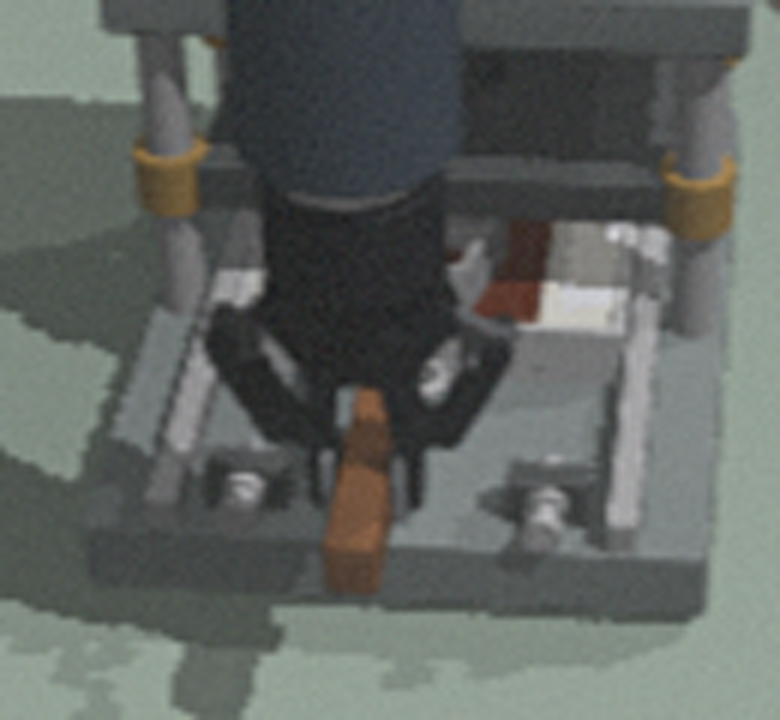

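View pics/w8.png

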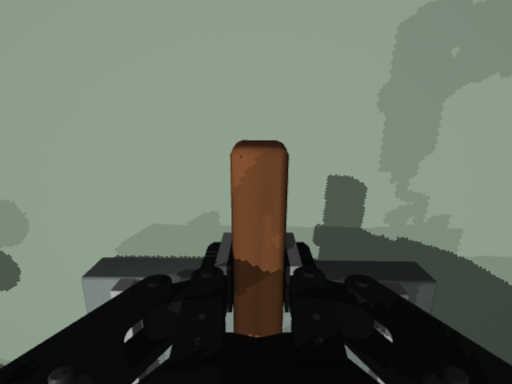

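```bash
python3 - <<'E'
from h import *
c=load('c8'); o=telemetry.observe();x=-o['eef_rot'][:,0];print(o['ee_pos'],'kin tip',o['ee_pos']+.1665*x+[0,0,.011],np.degrees(np.arctan2(x[1],x[0])))
f=lambda x,y,h: ray(c,250+x/6,120+y/6,h)
print('tip',f(415,392,.113),'corner',f(419,374,.147),'eye',f(397,452,.068))
a,b=f(290,346,.147),f(415,376,.147);print(np.degrees(np.arctan2(*(b-a)[[1,0]])))
crop('c8',290,165,340,210,14,'c8c')
E
```

```text
[ 0.48666882 -0.0038775   0.1045731 ] kin tip [0.57191344 0.13914557 0.11549924] 59.20420884969464
tip [0.56334452 0.14755733 0.113     ] corner [0.56920933 0.14184417 0.147     ] eye [0.57428864 0.14223207 0.068     ]
61.466840372994085
```

View pics/c8c.png

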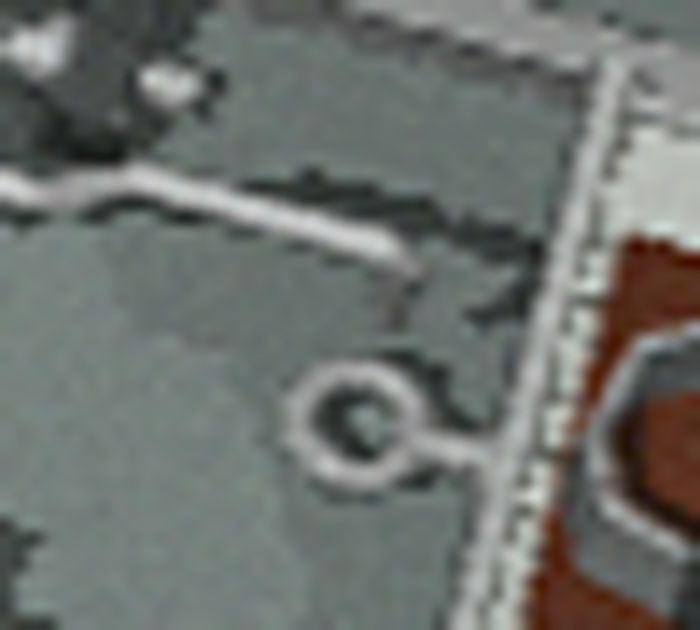

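```bash
python3 - <<'E'
from h import *
c0=snap('scene','c9'); c=c0;o=telemetry.observe();x=-o['eef_rot'][:,0];print(o['ee_pos'],'kin tip',o['ee_pos']+.1665*x+[0,0,.011],np.degrees(np.arctan2(x[1],x[0])))
crop('c9',290,165,340,210,14,'c9c')
c=load('c8')
f=lambda x,y,h: ray(c,290+x/14,165+y/14,h)
print(f(397,325,.113),f(410,252,.147),f(355,422,.068))
E
```

```text
[ 0.48686893 -0.00385833  0.10480893] kin tip [0.57213248 0.13915348 0.11583047] 59.19663074688833
[0.57181435 0.14235331 0.113     ] [0.57088841 0.13965928 0.147     ] [0.57311252 0.14002341 0.068     ]
```

View pics/c9c.png

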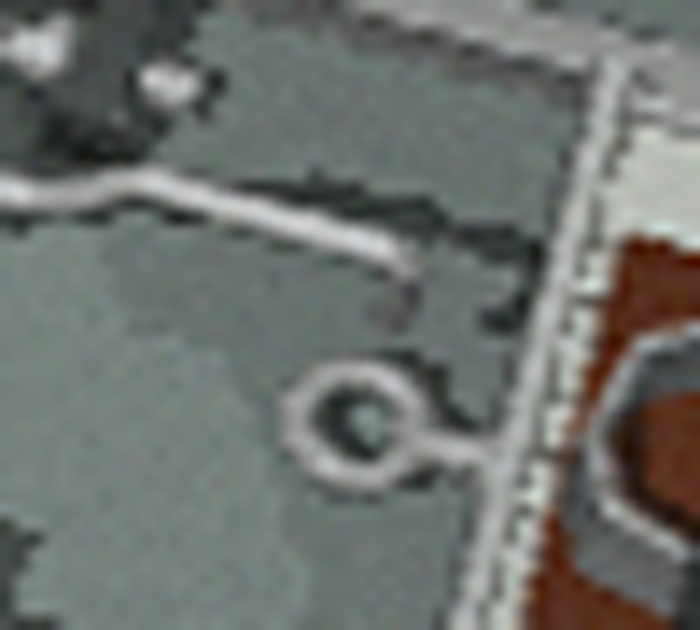

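{"name": "step_arm", "arguments": {"steps": [[0.01, 0, 0, -0.015, 0, 0, 0], [0.01, 0, 0, -0.012, 0, 0, 0], [0.01, 0, 0, -0.008, 0, 0, 0], [0.01, 0, 0, 0, 0, 0, 0], [0.01, 0, 0, 0, 0, 0, 0]]}}

```text
clock: 9.85
ee_pos: [0.487, -0.0034, 0.0698]
eef_rot: [[-0.511, -0.859, 0.001], [-0.859, 0.511, -0.0], [-0.0, -0.001, -1.0]]
force: [-0.2, -0.3, -1.8]
gripper_width: 0.0227
```

```bash
python3 - <<'E'
from h import *
c0=snap('scene','c10'); c=c0;o=telemetry.observe();x=-o['eef_rot'][:,0];print(o['ee_pos'],o['force'],'kin tip',o['ee_pos']+.1665*x+[0,0,.011],np.degrees(np.arctan2(x[1],x[0])))
crop('c10',290,165,340,210,14,'c10c')
print((proj(c,[o['ee_pos']+.1665*x+[0,0,.011]])-[290,165])*14)
E
```

```text
[ 0.4870766  -0.00334623  0.0698731 ] [ 1.44120764  0.53318691 -1.48282795] kin tip [0.57223816 0.13972631 0.08096781] 59.23747944473116
[[361.82756092 393.58256777]]
```

View pics/c10c.png

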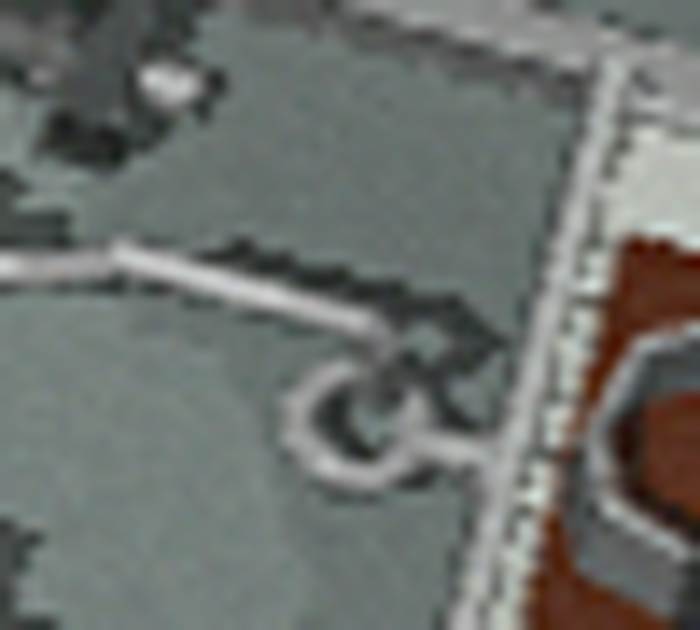

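{"name": "step_arm", "arguments": {"steps": [[0.01, -0.0015, -0.0026, -0.003, 0, 0, 0], [0.01, 0, 0, -0.005, 0, 0, 0], [0.01, 0, 0, -0.005, 0, 0, 0], [0.01, 0, 0, -0.003, 0, 0, 0], [0.01, 0, 0, 0, 0, 0, 0]]}}

```text
clock: 10.52
ee_pos: [0.4849, -0.006, 0.053]
eef_rot: [[-0.512, -0.859, -0.001], [-0.859, 0.512, -0.0], [0.001, 0.001, -1.0]]
force: [-0.2, -0.4, -0.4]
gripper_width: 0.0224
```

```bash
python3 - <<'E'
from h import *
c0=snap('scene','c11'); c=c0;o=telemetry.observe();x=-o['eef_rot'][:,0];print(o['ee_pos'],o['force'],o['moment'],'kin tip',o['ee_pos']+.1665*x+[0,0,.011],np.degrees(np.arctan2(x[1],x[0])))
crop('c11',290,165,340,210,14,'c11c')
E
```

```text
[ 0.48512243 -0.00601334  0.0532862 ] [-0.36724874 -0.76176299 -1.08862436] [ 0.01524336  0.01570529 -0.0024817 ] kin tip [0.57028324 0.13705966 0.06424254] 59.23777943369414
```

View pics/c11c.png

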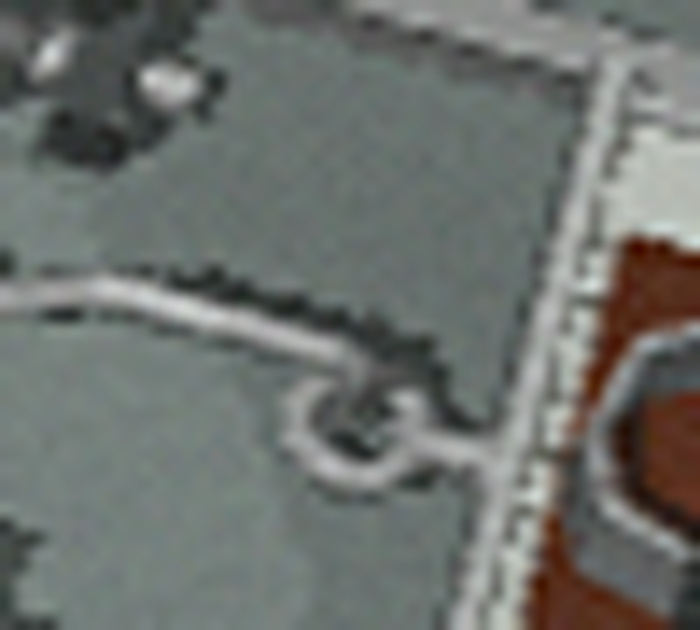

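{"name": "step_arm", "arguments": {"steps": [[0.01, 0, 0, -0.003, 0, 0, 0], [0.01, 0, 0, -0.003, 0, 0, 0], [0.01, 0, 0, -0.003, 0, 0, 0], [0.01, 0, 0, -0.002, 0, 0, 0], [0.01, 0, 0, 0, 0, 0, 0]]}}

```text
clock: 11.2
ee_pos: [0.485, -0.006, 0.0422]
eef_rot: [[-0.512, -0.859, -0.0], [-0.859, 0.512, -0.0], [0.0, 0.0, -1.0]]
force: [-0.4, 0.1, -1.6]
gripper_width: 0.0222
```

```bash
python3 - <<'E'
from h import *
c0=snap('scene','c12'); c=c0;o=telemetry.observe();x=-o['eef_rot'][:,0];print(o['ee_pos'],o['force'],o['moment'],'kin tip',o['ee_pos']+.1665*x+[0,0,.011],np.degrees(np.arctan2(x[1],x[0])))
crop('c12',290,165,340,210,14,'c12c')
E
```

```text
[ 0.48511651 -0.00600374  0.04235535] [ 0.15107905  0.09382555 -0.71645272] [-0.03433382 -0.02607886 -0.01294223] kin tip [0.57028555 0.13706437 0.05333671] 59.234484424839344
```

View pics/c12c.png

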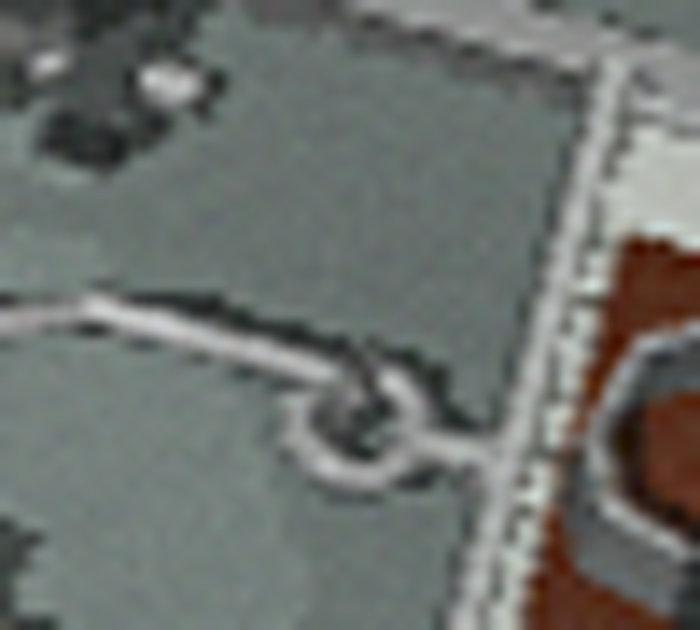

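{"name": "step_arm", "arguments": {"steps": [[0.01, -0.0005, -0.0009, 0, 0, 0, 0], [0.01, -0.0005, -0.0009, 0, 0, 0, 0], [0.01, -0.0005, -0.0009, 0, 0, 0, 0], [0.01, -0.0005, -0.0009, 0, 0, 0, 0], [0.01, -0.0005, -0.0009, 0, 0, 0, 0]]}}

```text
clock: 11.88
ee_pos: [0.483, -0.0103, 0.0426]
eef_rot: [[-0.511, -0.859, 0.001], [-0.859, 0.511, 0.0], [-0.001, -0.001, -1.0]]
force: [2.8, 3.2, -1.3]
gripper_width: 0.0226
```

{"name": "step_arm", "arguments": {"steps": [[0.01, -0.001, -0.0017, 0, 0, 0, 0], [0.01, -0.001, -0.0017, 0, 0, 0, 0], [0.01, -0.001, -0.0017, 0, 0, 0, 0], [0.01, -0.001, -0.0017, 0, 0, 0, 0], [0.01, -0.001, -0.0017, 0, 0, 0, 0]]}}

```text
clock: 12.5
ee_pos: [0.4776, -0.0191, 0.0424]
eef_rot: [[-0.512, -0.859, 0.0], [-0.859, 0.512, 0.0], [-0.0, -0.0, -1.0]]
force: [2.3, 4.3, -0.6]
gripper_width: 0.0226
```

{"name": "step_arm", "arguments": {"steps": [[0.01, -0.001, -0.0017, 0, 0, 0, 0], [0.01, -0.001, -0.0017, 0, 0, 0, 0], [0.01, -0.001, -0.0017, 0, 0, 0, 0], [0.01, -0.001, -0.0017, 0, 0, 0, 0], [0.01, -0.001, -0.0017, 0, 0, 0, 0]]}}

```text
clock: 13.12
ee_pos: [0.4726, -0.0276, 0.0424]
eef_rot: [[-0.512, -0.859, -0.0], [-0.859, 0.512, 0.0], [-0.0, 0.0, -1.0]]
force: [2.2, 3.1, -2.2]
gripper_width: 0.0226
```

{"name": "step_arm", "arguments": {"steps": [[0.01, -0.001, -0.0017, 0, 0, 0, 0], [0.01, -0.001, -0.0017, 0, 0, 0, 0], [0.01, -0.001, -0.0017, 0, 0, 0, 0], [0.01, -0.001, -0.0017, 0, 0, 0, 0], [0.01, -0.001, -0.0017, 0, 0, 0, 0]]}}

```text
clock: 13.75
ee_pos: [0.4676, -0.0361, 0.0424]
eef_rot: [[-0.512, -0.859, -0.0], [-0.859, 0.512, -0.0], [0.0, 0.0, -1.0]]
force: [1.7, 3.9, -1.4]
gripper_width: 0.0228
```

{"name": "step_arm", "arguments": {"steps": [[0.01, -0.001, -0.0017, 0, 0, 0, 0], [0.01, -0.001, -0.0017, 0, 0, 0, 0], [0.01, -0.001, -0.0017, 0, 0, 0, 0], [0.01, -0.001, -0.0017, 0, 0, 0, 0], [0.01, -0.001, -0.0017, 0, 0, 0, 0]]}}

```text
clock: 14.38
ee_pos: [0.4626, -0.0446, 0.0424]
eef_rot: [[-0.512, -0.859, -0.0], [-0.859, 0.512, 0.0], [-0.0, 0.0, -1.0]]
force: [3.0, 4.7, -1.8]
gripper_width: 0.023
```

{"name": "step_arm", "arguments": {"steps": [[0.01, -0.001, -0.0017, 0, 0, 0, 0], [0.01, -0.001, -0.0017, 0, 0, 0, 0], [0.01, -0.001, -0.0017, 0, 0, 0, 0], [0.01, -0.001, -0.0017, 0, 0, 0, 0], [0.01, -0.001, -0.0017, 0, 0, 0, 0]]}}

```text
clock: 15.0
ee_pos: [0.4576, -0.0531, 0.0424]
eef_rot: [[-0.512, -0.859, 0.0], [-0.859, 0.512, 0.0], [-0.0, -0.0, -1.0]]
force: [2.1, 4.0, -3.1]
gripper_width: 0.0227
```

```bash
python3 - <<'E'
from h import *
c0=snap('scene','c13'); snap('side','s13');o=telemetry.observe();x=-o['eef_rot'][:,0];print(o['ee_pos'],o['force'],o['moment'])
crop('c13',260,140,360,225,7,'c13c');crop('s13',170,80,300,200,6,'s13b')
E
```

```text
[ 0.45735813 -0.05325501  0.04239021] [ 1.68968437  3.09070978 -1.8051917 ] [ 1.10569727 -0.59741639 -0.03964208]
```

View pics/c13c.png

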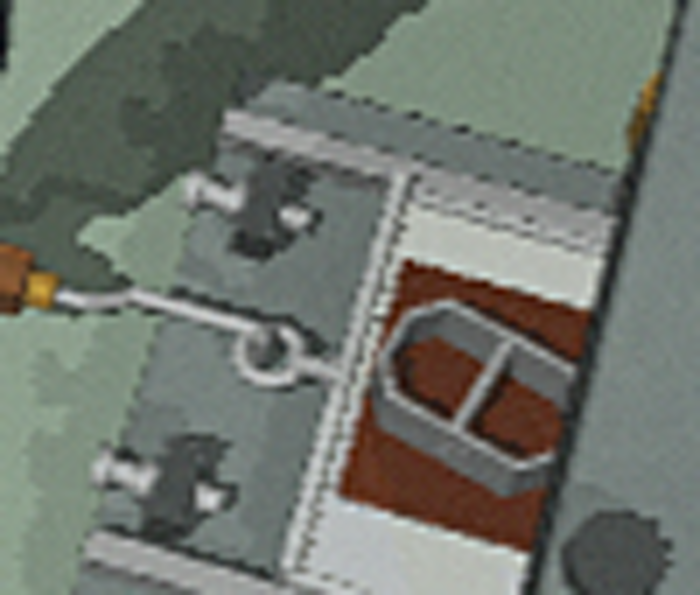

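Scene view: the finger is in the eye at (268,352) in the crop. The tray has come out evenly with the die standing, and there are about 30 mm left to the screw ends at (305,215) and (220,497).

{"name": "step_arm", "arguments": {"steps": [[0.01, -0.0008, -0.0013, 0, 0, 0, 0], [0.01, -0.0008, -0.0013, 0, 0, 0, 0], [0.01, -0.0008, -0.0013, 0, 0, 0, 0], [0.01, -0.0008, -0.0013, 0, 0, 0, 0], [0.01, -0.0008, -0.0013, 0, 0, 0, 0]]}}

```text
clock: 15.72
ee_pos: [0.4536, -0.0596, 0.0424]
eef_rot: [[-0.512, -0.859, -0.0], [-0.859, 0.512, 0.0], [-0.0, 0.0, -1.0]]
force: [2.3, 2.2, -1.2]
gripper_width: 0.0223
```

{"name": "step_arm", "arguments": {"steps": [[0.01, -0.0005, -0.0009, 0, 0, 0, 0], [0.01, -0.0005, -0.0009, 0, 0, 0, 0], [0.01, -0.0005, -0.0009, 0, 0, 0, 0], [0.01, -0.0005, -0.0009, 0, 0, 0, 0], [0.01, -0.0005, -0.0009, 0, 0, 0, 0]]}}

```text
clock: 16.35
ee_pos: [0.4511, -0.064, 0.0424]
eef_rot: [[-0.512, -0.859, -0.0], [-0.859, 0.512, 0.0], [-0.0, 0.0, -1.0]]
force: [2.8, 4.4, -1.2]
gripper_width: 0.0229
```

{"name": "step_arm", "arguments": {"steps": [[0.01, -0.0005, -0.0009, 0, 0, 0, 0], [0.01, -0.0005, -0.0009, 0, 0, 0, 0], [0.01, -0.0005, -0.0009, 0, 0, 0, 0], [0.01, -0.0005, -0.0009, 0, 0, 0, 0], [0.01, -0.0005, -0.0009, 0, 0, 0, 0]]}}

```text
clock: 16.98
ee_pos: [0.4486, -0.0686, 0.0424]
eef_rot: [[-0.512, -0.859, -0.0], [-0.859, 0.512, 0.0], [0.0, 0.0, -1.0]]
force: [2.6, 4.3, -1.6]
gripper_width: 0.0226
```

{"name": "step_arm", "arguments": {"steps": [[0.01, -0.0005, -0.0008, 0, 0, 0, 0], [0.01, -0.0005, -0.0008, 0, 0, 0, 0], [0.01, -0.0005, -0.0008, 0, 0, 0, 0]]}}

```text
clock: 17.35
ee_pos: [0.4471, -0.071, 0.0424]
eef_rot: [[-0.512, -0.859, -0.0], [-0.859, 0.512, -0.0], [0.0, 0.0, -1.0]]
force: [3.1, 4.3, -1.8]
gripper_width: 0.0226
```

{"name": "step_arm", "arguments": {"steps": [[0.01, -0.0005, -0.0008, 0, 0, 0, 0], [0.01, -0.0005, -0.0008, 0, 0, 0, 0], [0.01, -0.0005, -0.0008, 0, 0, 0, 0]]}}

```text
clock: 17.73
ee_pos: [0.4456, -0.0733, 0.0424]
eef_rot: [[-0.512, -0.859, -0.0], [-0.859, 0.512, 0.0], [0.0, 0.0, -1.0]]
force: [2.2, 4.0, -1.7]
gripper_width: 0.0231
```

{"name": "step_arm", "arguments": {"steps": [[0.01, -0.0004, -0.0007, 0, 0, 0, 0], [0.01, -0.0004, -0.0007, 0, 0, 0, 0], [0.01, -0.0004, -0.0007, 0, 0, 0, 0]]}}

```text
clock: 18.1
ee_pos: [0.4444, -0.0754, 0.0424]
eef_rot: [[-0.512, -0.859, -0.0], [-0.859, 0.512, -0.0], [0.0, 0.0, -1.0]]
force: [2.9, 3.4, -1.7]
gripper_width: 0.0223
```

{"name": "step_arm", "arguments": {"steps": [[0.01, -0.0004, -0.0007, 0, 0, 0, 0], [0.01, -0.0004, -0.0007, 0, 0, 0, 0], [0.01, -0.0004, -0.0007, 0, 0, 0, 0]]}}

```text
clock: 18.48
ee_pos: [0.4432, -0.0775, 0.0424]
eef_rot: [[-0.512, -0.859, -0.0], [-0.859, 0.512, 0.0], [0.0, 0.0, -1.0]]
force: [1.8, 3.3, -1.7]
gripper_width: 0.0225
```

{"name": "step_arm", "arguments": {"steps": [[0.01, -0.0004, -0.0007, 0, 0, 0, 0], [0.01, -0.0004, -0.0007, 0, 0, 0, 0]]}}

```text
clock: 18.73
ee_pos: [0.4424, -0.0789, 0.0424]
eef_rot: [[-0.512, -0.859, -0.0], [-0.859, 0.512, -0.0], [0.0, 0.0, -1.0]]
force: [2.6, 3.9, -1.8]
gripper_width: 0.0229
```

{"name": "step_arm", "arguments": {"steps": [[0.01, -0.0004, -0.0007, 0, 0, 0, 0], [0.01, -0.0004, -0.0007, 0, 0, 0, 0]]}}

```text
clock: 18.98
ee_pos: [0.4417, -0.0803, 0.0424]
eef_rot: [[-0.512, -0.859, 0.0], [-0.859, 0.512, 0.0], [-0.0, -0.0, -1.0]]
force: [2.6, 4.6, -2.1]
gripper_width: 0.0222
```

Not in contact yet; I'll look to judge the remaining gap.

```bash
python3 - <<'E'
from h import *
snap('scene','c14'); crop('c14',260,140,360,225,7,'c14c')
E
```

```text
(no output)
```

View pics/c14c.png

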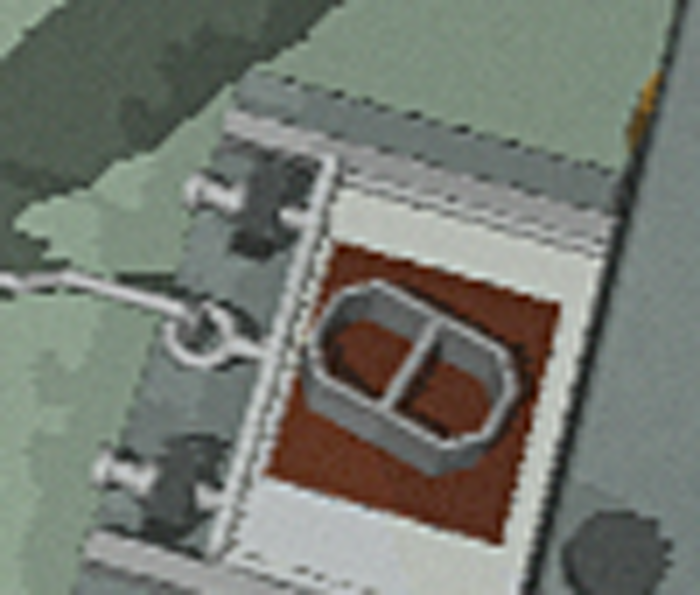

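Crop view: the tray's front edge has almost reached the screw ends at (300,215) and (215,495). I'll carry on in small steps.

{"name": "step_arm", "arguments": {"steps": [[0.01, -0.0004, -0.0006, 0, 0, 0, 0], [0.01, -0.0004, -0.0006, 0, 0, 0, 0]]}}

```text
clock: 19.27
ee_pos: [0.4416, -0.0807, 0.0425]
eef_rot: [[-0.511, -0.859, 0.002], [-0.859, 0.511, 0.001], [-0.002, -0.001, -1.0]]
force: [4.3, 9.8, -2.2]
gripper_width: 0.0223
```

{"name": "step_arm", "arguments": {"steps": [[0.01, -0.0004, -0.0006, 0, 0, 0, 0], [0.01, -0.0004, -0.0006, 0, 0, 0, 0]]}}

```text
clock: 19.52
ee_pos: [0.4418, -0.0809, 0.0426]
eef_rot: [[-0.511, -0.859, 0.004], [-0.859, 0.511, 0.003], [-0.004, -0.002, -1.0]]
force: [5.8, 13.2, -4.0]
gripper_width: 0.0225
```

{"name": "step_arm", "arguments": {"steps": [[0.01, -0.0004, -0.0006, 0, 0, 0, 0], [0.01, -0.0004, -0.0006, 0, 0, 0, 0]]}}

```text
clock: 19.77
ee_pos: [0.442, -0.0811, 0.0427]
eef_rot: [[-0.511, -0.86, 0.006], [-0.859, 0.511, 0.004], [-0.007, -0.003, -1.0]]
force: [8.9, 18.0, -5.7]
gripper_width: 0.0221
```

{"name": "step_arm", "arguments": {"steps": [[0.01, -0.0004, -0.0006, 0, 0, 0, 0], [0.01, -0.0004, -0.0006, 0, 0, 0, 0]]}}

```text
clock: 20.02
ee_pos: [0.4422, -0.0814, 0.0428]
eef_rot: [[-0.511, -0.86, 0.008], [-0.86, 0.511, 0.006], [-0.009, -0.004, -1.0]]
force: [10.6, 21.9, -5.8]
gripper_width: 0.0228
```

Firm contact: a 24 N pull, of which about 19 N is on the screws. I'll ease slightly and hold.

{"name": "step_arm", "arguments": {"steps": [[0.01, 0.0003, 0.0005, 0, 0, 0, 0], [0.01, 0.0003, 0.0005, 0, 0, 0, 0], [0.01, 0, 0, 0, 0, 0, 0], [0.01, 0, 0, 0, 0, 0, 0], [0.01, 0, 0, 0, 0, 0, 0]]}}

```text
clock: 20.65
ee_pos: [0.442, -0.0812, 0.0427]
eef_rot: [[-0.511, -0.86, 0.006], [-0.86, 0.511, 0.004], [-0.007, -0.003, -1.0]]
force: [7.8, 17.7, -5.1]
gripper_width: 0.0225
```

{"name": "step_arm", "arguments": {"steps": [[0.01, 0, 0, 0, 0, 0, 0], [0.01, 0, 0, 0, 0, 0, 0], [0.01, 0, 0, 0, 0, 0, 0], [0.01, 0, 0, 0, 0, 0, 0], [0.01, 0, 0, 0, 0, 0, 0]]}}

```text
clock: 21.28
ee_pos: [0.442, -0.0811, 0.0427]
eef_rot: [[-0.511, -0.86, 0.006], [-0.86, 0.511, 0.004], [-0.007, -0.003, -1.0]]
force: [7.9, 17.5, -5.1]
gripper_width: 0.0226
```

```bash
python3 - <<'E'
from h import *
c0=snap('scene','c15');o=telemetry.observe();print(o['ee_pos'],o['force'],o['moment'])
crop('c15',260,140,360,225,7,'c15c')
E
```

```text
[ 0.44203343 -0.08115799  0.04271601] [ 8.05100332 17.06578039 -5.5500634 ] [ 5.59093371 -2.52759924  0.39118932]
```

View pics/c15c.png

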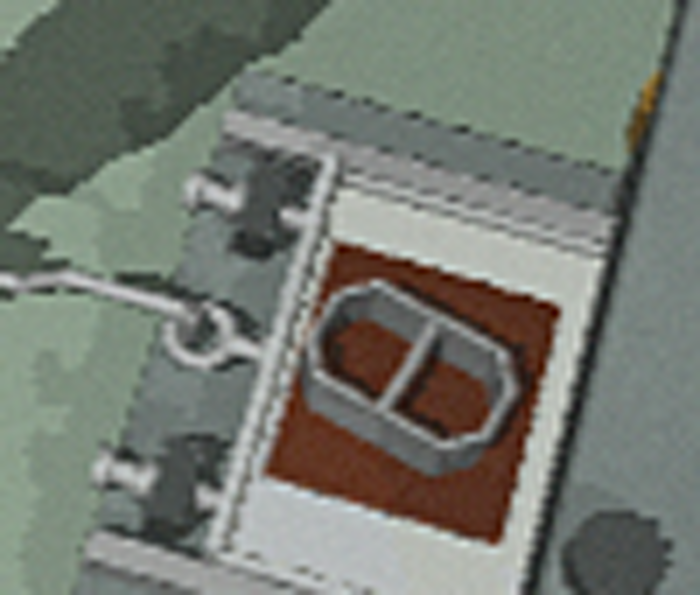

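{"name": "step_arm", "arguments": {"steps": [[0.01, 0.0004, 0.0007, 0, 0, 0, 0], [0.01, 0.0004, 0.0007, 0, 0, 0, 0], [0.01, 0.0004, 0.0007, 0, 0, 0, 0], [0.01, 0.0004, 0.0007, 0, 0, 0, 0], [0.01, 0.0004, 0.0007, 0, 0, 0, 0]]}}

```text
clock: 21.95
ee_pos: [0.4414, -0.0803, 0.0425]
eef_rot: [[-0.511, -0.859, 0.001], [-0.859, 0.511, 0.0], [-0.001, -0.0, -1.0]]
force: [2.3, 3.2, -2.0]
gripper_width: 0.0224
```

{"name": "step_arm", "arguments": {"steps": [[0.01, 0.0004, 0.0007, 0, 0, 0, 0], [0.01, 0.0004, 0.0007, 0, 0, 0, 0], [0.01, 0.0004, 0.0007, 0, 0, 0, 0], [0.01, 0, 0, 0, 0, 0, 0]]}}

```text
clock: 22.45
ee_pos: [0.4415, -0.0789, 0.0421]
eef_rot: [[-0.512, -0.859, -0.001], [-0.859, 0.512, -0.001], [0.001, 0.001, -1.0]]
force: [1.0, 0.5, -1.6]
gripper_width: 0.0225
```

{"name": "step_arm", "arguments": {"steps": [[0.01, 0.0005, 0.0009, 0, 0, 0, 0], [0.01, 0.0005, 0.0009, 0, 0, 0, 0], [0.01, 0.0005, 0.0008, 0, 0, 0, 0], [0.01, 0, 0, 0, 0, 0, 0]]}}

```text
clock: 22.95
ee_pos: [0.4438, -0.0758, 0.0424]
eef_rot: [[-0.511, -0.859, -0.0], [-0.859, 0.511, 0.0], [-0.0, 0.0, -1.0]]
force: [-0.1, 0.3, -2.2]
gripper_width: 0.0224
```

```bash
python3 - <<'E'
from h import *
c0=snap('scene','c16');o=telemetry.observe();print(o['ee_pos'],o['force'],o['moment'])
crop('c16',270,170,310,205,16,'c16c')
E
```

```text
[ 0.4437328  -0.07585772  0.04239628] [-0.19454112  0.50095559 -1.61648063] [-0.00776923  0.04204325 -0.03972636]
```

View pics/c16c.png

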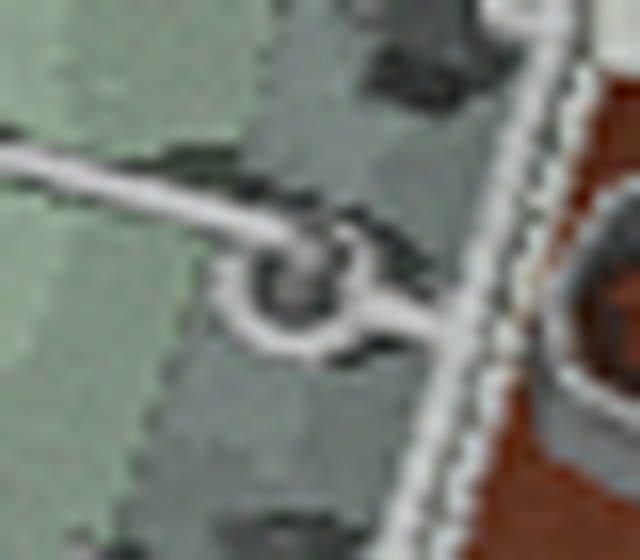

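{"name": "step_arm", "arguments": {"steps": [[0.01, 0, 0, 0.004, 0, 0, 0], [0.01, 0, 0, 0.006, 0, 0, 0], [0.01, 0, 0, 0.008, 0, 0, 0], [0.01, 0, 0, 0.01, 0, 0, 0], [0.01, 0, 0, 0.01, 0, 0, 0]]}}

```text
clock: 23.62
ee_pos: [0.4439, -0.0759, 0.0813]
eef_rot: [[-0.512, -0.859, 0.001], [-0.859, 0.512, 0.0], [-0.0, -0.0, -1.0]]
force: [-0.8, -0.1, -1.9]
gripper_width: 0.0226
```

{"name": "step_arm", "arguments": {"steps": [[0.01, 0, 0, 0.015, 0, 0, 0], [0.01, 0, 0, 0.015, 0, 0, 0], [0.01, 0, 0, 0.015, 0, 0, 0], [0.01, 0, 0, 0, 0, 0, 0]]}}

```text
clock: 24.12
ee_pos: [0.4447, -0.0758, 0.1268]
eef_rot: [[-0.511, -0.859, 0.003], [-0.859, 0.511, 0.0], [-0.002, -0.002, -1.0]]
force: [-0.5, 0.4, -1.6]
gripper_width: 0.0221
```

```bash
python3 - <<'E'
from h import *
c0=snap('scene','c17');o=telemetry.observe();print(o['ee_pos'],o['eef_rot'][:,0],o['force'],o['moment'])
crop('c17',255,130,365,225,7,'c17c')
E
```

```text
[ 0.44394679 -0.07577577  0.12577148] [-0.51163076 -0.85920488 -0.0009635 ] [-0.78645655 -0.48343655 -2.41637255] [-0.0219567   0.10901386 -0.00805791]
```

View pics/c17c.png

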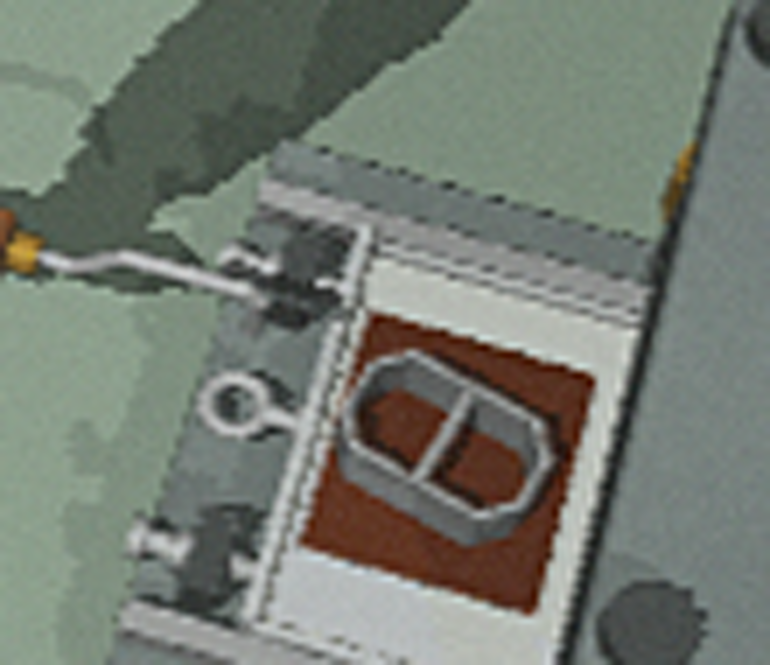

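{"name": "step_arm", "arguments": {"steps": [[0.01, 0.0015, -0.04, 0, 0, 0, 0.04], [0.01, 0.0015, -0.04, 0, 0, 0, 0.04], [0.01, 0.0015, -0.04, 0, 0, 0, 0.04], [0.01, 0.0015, -0.04, 0, 0, 0, 0.04], [0.01, 0.0015, -0.04, 0, 0, 0, 0.04]]}}

```text
clock: 24.8
ee_pos: [0.4507, -0.277, 0.1245]
eef_rot: [[-0.33, -0.944, -0.001], [-0.944, 0.33, 0.001], [-0.0, 0.001, -1.0]]
force: [0.8, -0.6, -1.8]
gripper_width: 0.0225
```

{"name": "step_arm", "arguments": {"steps": [[0.01, 0.0015, -0.04, 0, 0, 0, 0.04], [0.01, 0.001, -0.036, 0, 0, 0, 0.023], [0.01, 0, 0, 0, 0, 0, 0], [0.01, 0, 0, 0, 0, 0, 0], [0.01, 0, 0, 0, 0, 0, 0]]}}

```text
clock: 25.42
ee_pos: [0.4537, -0.3509, 0.1253]
eef_rot: [[-0.27, -0.963, -0.0], [-0.963, 0.27, 0.0], [-0.0, 0.0, -1.0]]
force: [0.6, -0.8, -1.4]
gripper_width: 0.0226
```

```bash
python3 - <<'E'
from h import *
o=telemetry.observe();print(o['clock'],o['ee_pos'],o['eef_rot'],o['force'],o['moment'])
w=snap('wrist','w18');c=snap('scene','c18');crop('c18',115,160,245,240,6,'c18b')
L=(cloud(w)-o['ee_pos'])@o['eef_rot']
for v in(138,140,142,144,146,150,180,220,260): print(v,[(u,*(1000*L[v,u]).round(1)) for u in(236,258,282)])
w0=load('w7');a=w0['img'].astype(int);b=w['img'].astype(int);print(np.abs(a-b)[135:230,205:310].mean())
# template shift of handle back end / rest
g0=cv2.cvtColor(w0['img'],cv2.COLOR_RGB2GRAY);g1=cv2.cvtColor(w['img'],cv2.COLOR_RGB2GRAY)
for n,(x0,y0,x1,y1) in dict(handle=(225,136,295,165),rest=(207,95,308,126)).items():
  r=cv2.matchTemplate(g1,g0[y0:y1,x0:x1],cv2.TM_CCOEFF_NORMED);_,m,_,p=cv2.minMaxLoc(r);print(n,m,p[0]-x0,p[1]-y0)
E
```

```text
25.425 [ 0.45372701 -0.35094357  0.12528309] [[-2.69708855e-01 -9.62941875e-01 -2.82241022e-04]
 [-9.62941878e-01  2.69708750e-01  3.59735347e-04]
 [-2.70281357e-04  3.68805508e-04 -9.99999895e-01]] [ 0.55440561 -0.83916115 -1.37284336] [ 0.0160096   0.01329856 -0.00586546]
138 [(236, np.float64(49.3), np.float64(-17.8), np.float64(91.1)), (258, np.float64(48.6), np.float64(0.4), np.float64(98.6)), (282, np.float64(49.6), np.float64(20.1), np.float64(88.6))]
140 [(236, np.float64(47.8), np.float64(-17.7), np.float64(90.1)), (258, np.float64(58.7), np.float64(0.4), np.float64(-15.9)), (282, np.float64(48.0), np.float64(20.1), np.float64(88.3))]
142 [(236, np.float64(57.7), np.float64(-9.9), np.float64(-15.5)), (258, np.float64(58.8), np.float64(0.4), np.float64(-25.4)), (282, np.float64(46.3), np.float64(20.1), np.float64(88.6))]
144 [(236, np.float64(58.0), np.float64(-9.2), np.float64(-26.1)), (258, np.float64(58.6), np.float64(0.4), np.float64(-31.4)), (282, np.float64(57.6), np.float64(11.1), np.float64(-22.3))]
146 [(236, np.float64(58.3), np.float64(-8.5), np.float64(-35.8)), (2
[... 253 characters left out ...]
, np.float64(56.9), np.float64(10.0), np.float64(-36.7))]
180 [(236, np.float64(45.0), np.float64(-8.6), np.float64(-38.6)), (258, np.float64(45.1), np.float64(0.4), np.float64(-39.0)), (282, np.float64(44.8), np.float64(10.2), np.float64(-37.8))]
220 [(236, np.float64(27.7), np.float64(-8.9), np.float64(-38.7)), (258, np.float64(28.2), np.float64(0.4), np.float64(-40.0)), (282, np.float64(27.3), np.float64(10.6), np.float64(-37.9))]
260 [(236, np.float64(8.5), np.float64(-9.4), np.float64(-38.1)), (258, np.float64(8.7), np.float64(0.4), np.float64(-38.5)), (282, np.float64(8.9), np.float64(10.9), np.float64(-38.9))]
2.6507936507936507
handle 0.9740858674049377 0 0
rest 0.983746349811554 1 0
```

View pics/w18.png

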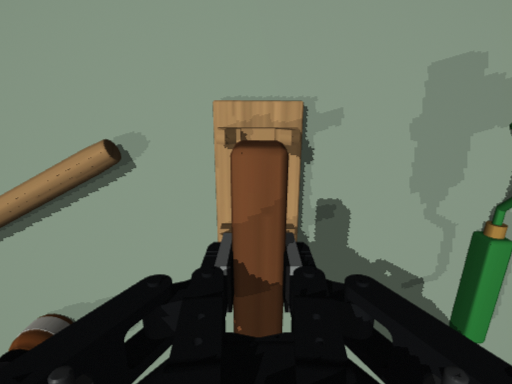

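View pics/c18b.png

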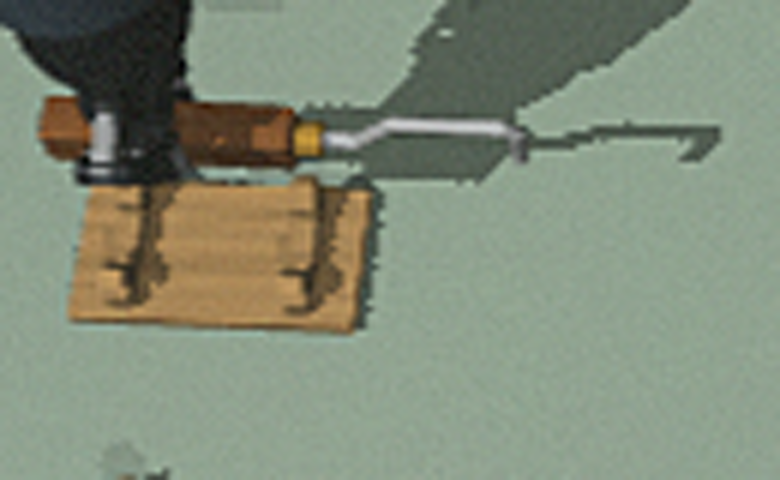

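{"name": "step_arm", "arguments": {"steps": [[0.01, 0, -0.0026, -0.01, 0, 0, 0], [0.01, 0, 0, -0.025, 0, 0, 0], [0.01, 0, 0, -0.025, 0, 0, 0], [0.01, 0, 0, -0.02, 0, 0, 0], [0.01, 0, 0, 0, 0, 0, 0]]}}

```text
clock: 26.15
ee_pos: [0.4523, -0.3536, 0.0433]
eef_rot: [[-0.271, -0.963, -0.004], [-0.963, 0.271, 0.002], [-0.001, 0.004, -1.0]]
force: [-0.1, -0.0, -0.4]
gripper_width: 0.0227
```

{"name": "step_arm", "arguments": {"steps": [[0.01, 0, 0, -0.006, 0, 0, 0], [0.01, 0, 0, -0.006, 0, 0, 0], [0.01, 0, 0, -0.006, 0, 0, 0], [0.01, 0, 0, -0.004, 0, 0, 0], [0.01, 0, 0, 0, 0, 0, 0]]}}

```text
clock: 26.78
ee_pos: [0.4535, -0.3544, 0.0231]
eef_rot: [[-0.271, -0.963, -0.001], [-0.963, 0.271, 0.0], [-0.0, 0.001, -1.0]]
force: [-0.1, 0.1, -1.2]
gripper_width: 0.0226
```

{"name": "step_arm", "arguments": {"steps": [[0.01, 0, 0, -0.003, 0, 0, 0], [0.01, 0, 0, -0.002, 0, 0, 0], [0.01, 0, 0, -0.001, 0, 0, 0], [0.01, 0, 0, 0, 0, 0, 0]]}}

```text
clock: 27.28
ee_pos: [0.4537, -0.3545, 0.0173]
eef_rot: [[-0.271, -0.963, -0.0], [-0.963, 0.271, 0.0], [0.0, 0.0, -1.0]]
force: [-0.3, 0.7, -1.6]
gripper_width: 0.0227
```

```bash
python3 - <<'E'
from h import *
o=telemetry.observe();print(o['clock'],o['ee_pos'],o['eef_rot'][:,0],o['force'],o['moment'])
w=snap('wrist','w19')
E
```

```text
27.275 [ 0.45367379 -0.35448206  0.01734649] [-2.70578705e-01 -9.62697857e-01  1.18296424e-05] [-0.28770674  0.74521163 -1.63358705] [ 0.01231399 -0.02269926 -0.00329635]
```

View pics/w19.png

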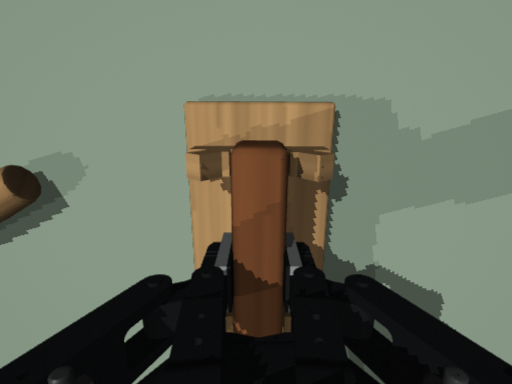

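{"name": "step_arm", "arguments": {"steps": [[0.01, 0, 0, -0.001, 0, 0, 0], [0.01, 0, 0, -0.001, 0, 0, 0], [0.01, 0, 0, -0.0005, 0, 0, 0], [0.01, 0, 0, 0, 0, 0, 0]]}}

```text
clock: 27.82
ee_pos: [0.4537, -0.3545, 0.0152]
eef_rot: [[-0.27, -0.963, 0.0], [-0.963, 0.27, -0.0], [0.0, -0.0, -1.0]]
force: [0.2, 1.4, 2.2]
gripper_width: 0.0224
```

{"name": "step_arm", "arguments": {"steps": [[0.028, 0, 0, 0, 0, 0, 0], [0.04, 0, 0, 0, 0, 0, 0], [0.06, 0, 0, 0, 0, 0, 0], [0.0854, 0, 0, 0, 0, 0, 0], [0.0854, 0, 0, 0, 0, 0, 0]], "squeeze": 20}}

```text
clock: 28.45
ee_pos: [0.4538, -0.3545, 0.0149]
eef_rot: [[-0.271, -0.963, 0.0], [-0.963, 0.271, -0.0], [0.0, -0.0, -1.0]]
force: [0.6, 0.4, 1.2]
gripper_width: 0.0854
```

{"name": "step_arm", "arguments": {"steps": [[0.0854, 0, 0, 0, 0, 0, 0], [0.0854, 0, 0, 0.01, 0, 0, 0], [0.0854, 0, 0, 0.03, 0, 0, 0], [0.0854, 0, 0, 0.04, 0, 0, 0], [0.0854, 0, 0, 0.04, 0, 0, 0]]}}

```text
clock: 29.08
ee_pos: [0.4536, -0.3545, 0.1369]
eef_rot: [[-0.27, -0.963, 0.0], [-0.963, 0.27, -0.0], [0.0, -0.001, -1.0]]
force: [0.5, -0.1, 0.1]
gripper_width: 0.0856
```

{"name": "step_arm", "arguments": {"steps": [[0.0854, 0, -0.01, 0.03, 0, 0, 0], [0.0854, 0, 0, 0, 0, 0, 0], [0.0854, 0, 0, 0, 0, 0, 0]]}}

```text
clock: 29.45
ee_pos: [0.4535, -0.3642, 0.1647]
eef_rot: [[-0.271, -0.963, -0.0], [-0.963, 0.271, 0.001], [-0.001, 0.0, -1.0]]
force: [-0.7, -0.3, -1.0]
gripper_width: 0.0851
```

```bash
python3 - <<'E'
from h import *
o=telemetry.observe();print(o['clock'],o['ee_pos'],o['gripper_width'],o['force'])
w=snap('wrist','w20');snap('scene','c20');snap('side','s20')
crop('w20',0,0,512,384,1.5,'w20b')
E
```

```text
29.45 [ 0.45346852 -0.36418038  0.16473666] 0.08505462897732854 [-0.71237962 -0.28460428 -0.97321545]
```

View pics/w20b.png

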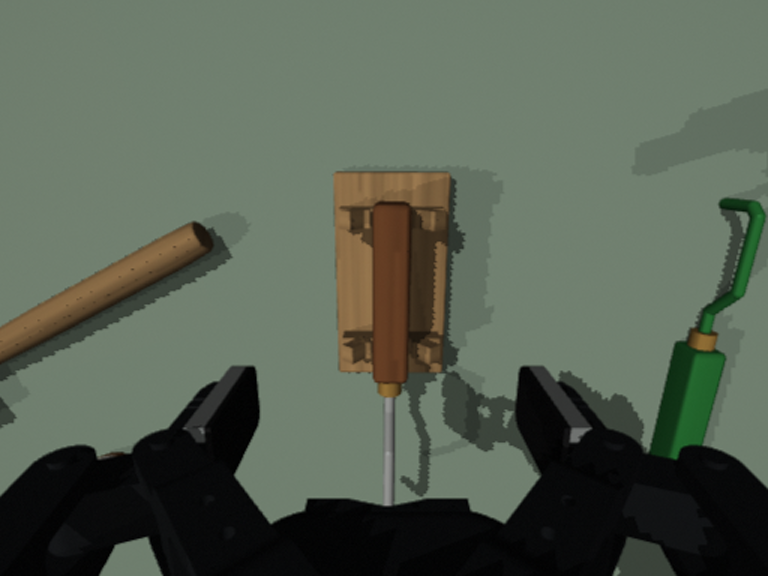

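View pics/c20.png

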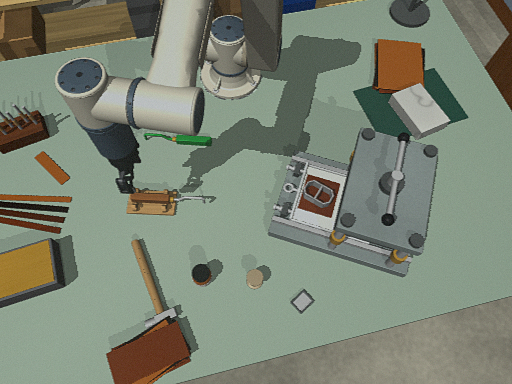

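View pics/s20.png

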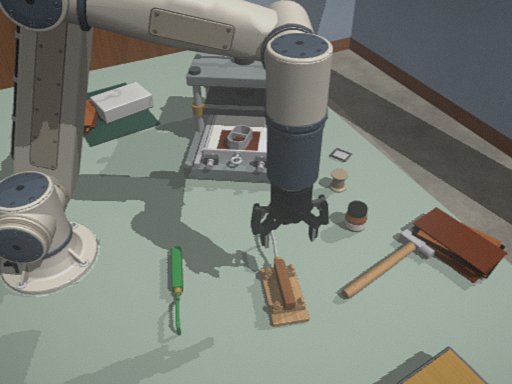

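```bash
python3 - <<'E'
from h import *
c=load('w20');f=lambda x,y,h: ray(c,x/1.5,y/1.5,h)
a=f(391.5,204,.054);b=f(390,382,.054);k=np.mean([f(335,172,.012),f(450,173,.012),f(340,371,.012),f(442,372,.012)],0)
d=(b-a)[:2];d/=np.linalg.norm(d);m=(a+b)/2;print(np.degrees(np.arctan2(d[1],d[0])),m,k,'along mm',1000*(m-k)[:2]@d,'lat',1000*(m-k)[:2]@[-d[1],d[0]])
W=cloud(c); 
for v in(145,180,240): print(W[v,260])
crop('c20',260,140,360,225,7,'c20c')
E
```

```text
73.98962123373137 [ 0.45334933 -0.35413754  0.054     ] [ 0.45179049 -0.3556269   0.012     ] along mm 1.8615335362820142 lat -1.0875938629795994
[ 0.44013052 -0.40322985  0.05435765]
[ 0.44879743 -0.37214136  0.05450163]
[ 0.46521113 -0.3132471   0.05411487]
```

View pics/c20c.png

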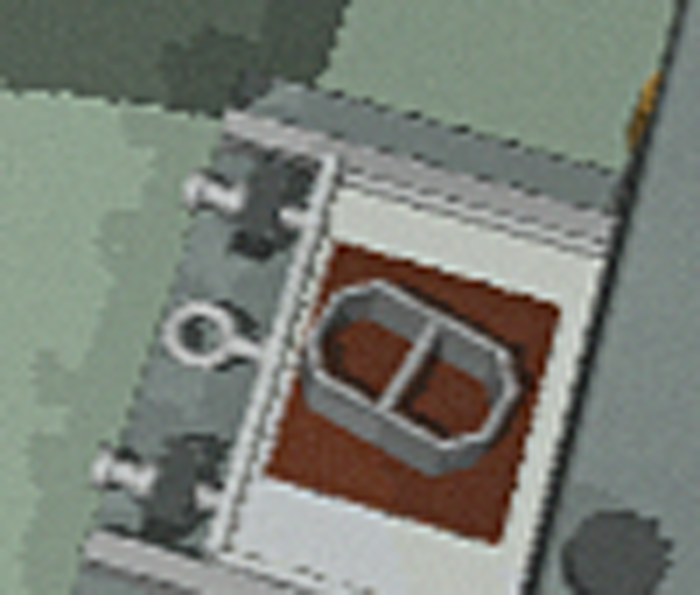

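The hook lies level in the rest with its top at 54 mm, about 2 mm off the middle lengthwise. The tray stands at both screws with the die upright, and the gripper is clear of everything. I'll hand it in.

```bash
python3 - <<'E'
from plant import ticket
print(ticket.finish_job())
E
```

```text
the job is handed in; nothing more can be done
None
```

The job is done and handed in at about 29.6 s of the 56 s allowed. I drew the tray out gently with the hook and held it on both stop screws. Then I unhooked it and laid the hook back in its rest.

- **Pull:** The tray slid at about 5 N. The pull peaked at 24 N on contact, then I held it at about 19 N for just over a second, which leaves roughly 14 N on the screws.
- **Last checks:** The tray's front edge appears to sit at both screw ends, and the die is standing on the tray. The hook lies level in the rest, about 2 mm off the middle lengthwise, roughly 3 mm further back than I found it. The jar, spool and hammer look untouched, and the gripper is clear of everything.
- **What disagreed:** My first grasp closed on top of the handle, with about 6 N of contact. The cameras showed the fingertips about 31 mm further back than the stated tool frame says. I lifted off and checked the hook again. It had shifted by no more than about 3 mm, if at all. I then gripped it lower.
- **Not confirmed:** I judged contact on both screws from the force and one camera view. I did not measure each screw separately.

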